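Lock a specimen carrier for the courier

TASK

Close up the metal specimen carrier: swing its clamp bar down until the bar's eye lines up between the fork cheeks, and push the T-handled locking pin from either side through both cheeks and the eye until its T rests against the fork. Then turn the black cam handle on the bar clockwise, seen from above, to its stop so that it lies along the bar and draws the lid tight. Leave everything else on the table where it stands.

Things in the scene. Friction and masses are not known exactly. Their poses are not given: they have to be found in the camera images.
- carrier: Aluminium box under a lid, 220 mm long (x), 150 mm wide (y); heavy, does not move. Origin: centre of its underside on the table. x runs from the fork end (-x) to the bar's hinge end (+x), z up. The bar's hinge axis runs along y at x = +120 mm, 135 mm above the table.
- lid: Aluminium lid, loose on a sprung gasket, its skirt round the box's rim; 220 x 150 mm, top 100 mm above the table, round steel pad at its centre 104 mm. Origin: centre of the underside of its plate, 90 mm above the table while loose; the cam's foot presses it down 2 to 3.5 mm. Axes as the carrier's.
- fork_hole (a point): Midpoint between the fork's two steel cheeks, on the axis of their 16 mm holes (along the carrier's y): 130 mm from the carrier's origin towards -x, 135 mm above the table. Each cheek is 34 mm wide (x), 8 mm thick (y), top at 151 mm; outer faces 38 mm apart, inner 22 mm. Both sides are open; the lid's edge lies 20 mm from the hole axis, its top 35 mm below it. Axes as the carrier's.
- bar_eye (a point): Centre of the 16 mm hole (along y) in the eye at the free end of the steel clamp bar, 250 mm from its hinge. Eye 16 mm thick, 34 mm long, 32 mm high; the bar behind it is 24 mm wide, 20 mm thick, its top 10 mm above the line from hinge to hole. Bar down: axes as the carrier's.
- clamp_bar (a joint): Bar's angle, rad: 0 = eye in line with the cheek holes, positive = eye raised (0.01 is 2.5 mm). Starts at 0.15 to 0.45. Stiff hinge: the bar stays where left and needs 1 to 3 N down or about 6 N up at the eye. Pressed down to its stop at -0.010 the eye stands 2.5 mm too low. The pin's tapered nose can shift the eye a few mm as it is pushed in.
- cam_handle (a joint): Turn of the cam handle, rad: 0 = across the bar (open), growing clockwise seen from above; 1.57 = stop, along the bar, lid drawn down. Starts at 0 to 0.25. Friction 0.2 N m; stays where left.
- cam_grip (a point): Centre of the cam handle's black grip: 84 mm long (y), 14 mm wide (x), 26 mm high, z its turning axis through this point. Bar down: above the carrier's origin, 174 mm above the table; the grip's underside is 16 mm above the bar's top. The handle is carried by the bar, half way along it.
- pin: Steel locking pin, 0.14 to 0.21 kg, lying level: round shank 14 mm in diameter with a cross bar (the T), 64 mm long and 14 mm in diameter, at one end; 87 mm long overall. Origin on the shank's axis, 26 mm from the T's axis, 54 mm from the nose tip, near the centre of mass. x to the nose, y along the T. The last 14 mm taper to 6 mm. Home: T against a cheek, origin at fork_hole.
- pin_t (a point): Centre of the pin's T bar, on the shank's axis, 26 mm behind the pin's origin. Held by its two ends (64 mm apart) the T can be taken right up to the fork, as the ends pass outside the 34 mm wide cheeks; fingers round the shank cannot go that far. Let go half-way in, the pin sags by up to 0.1 rad and its T hangs a few mm low: it then binds unless lifted level while it is pushed. Axes as the pin's.
- timer_a: White desk timer with a grey display, 62 x 74 x 18 mm. Bystander. Origin: centre of its underside.
- timer_b: Another white desk timer, 62 x 74 x 18 mm. Bystander. Origin: centre of its underside.
- cassette_a: White rapid-test cassette, 70 x 21 x 5 mm. Bystander. Origin: centre of its underside.
- cassette_b: Another white rapid-test cassette, 70 x 21 x 5 mm. Bystander. Origin: centre of its underside.
- stamp: Blue and black self-inking hand stamp, 50 x 34 mm, 89 mm high. Bystander. Origin: centre of its underside.
- pen: Blue ballpoint pen, 140 mm long, 10 mm thick, lying. Bystander. Origin: centre of its underside; x towards its point.
Things that resemble listed ones, but are neither listed nor needed, are in the scene too. What is shaped like the pin but purple is not meant.

How it is judged:
On the way, in this order (a step that is already met when the one before it is completed fails the run):
1. the clamp bar is swung down, its eye between the fork cheeks (hole within about 8 mm of line) (value of joint clamp_bar below 0.03 rad), for 0.2 s.
2. the locking pin is home through both cheeks and the eye (within 5 mm), before the cam is tightened (distance between pin and fork_hole below 0.005 m and angle between the x axis of pin and the y axis of carrier, either way round below 0.12 rad and value of joint clamp_bar between -0.014 and 0.014 rad and value of joint cam_handle below 1.2 rad), for 0.2 s.
3. the cam handle is turned to within 10 degrees of its stop and the lid is drawn down at least 1.5 mm (distance between pin and fork_hole below 0.005 m and angle between the x axis of pin and the y axis of carrier, either way round below 0.12 rad and value of joint clamp_bar between -0.014 and 0.014 rad and value of joint cam_handle above 1.4 rad and z of lid in the frame of carrier below 0.0885 m), for 0.2 s.
At the end, for the whole second after the job is handed in: The pin lies still through both cheeks and the eye with its origin within 5 mm of fork_hole and its axis within 0.12 rad of the holes' axis, the bar is within 0.014 rad of line, and the cam handle is turned to at least 1.4 rad (80 degrees), the lid drawn down at least 1.5 mm on its gasket (all of step 3 and linear speed of pin below 0.02 m/s and angular speed of pin below 0.3 rad/s); the robot touches nothing.
It fails at once if another thing on the table is pushed more than 25 mm away or tipped over (distance of any of timer_a, timer_b, cassette_a, cassette_b, stamp, pen from where it was at the start of the episode above 0.025 m or angle between any of timer_a, timer_b, cassette_a, cassette_b, stamp, pen's own z axis and vertical above 0.5 rad).
It also fails if it takes over 72 s, if anything falls off the work surface, if the arm or the gripper's body presses on something with over 40 N, if the wrist force passes 120 N, or if a joint passes its speed limit or range.

ROBOT

A 6-joint arm with a two-finger parallel gripper is mounted at the origin on the work surface. World frame = base frame: x ahead of the robot, y to its left, z up, the work surface at z = 0. Lengths are in m, angles in rad, forces in N, time in s.
With the tool pointing down it reaches from about 0.35 to 0.775 m from the base axis. Payload 5.5 kg.
Tool frame: the origin (TCP) lies between the finger pads; the fingertips stand env.nose_length ahead of it and the grasp point (between the pads) lies 8 mm behind it (env.nose_length is the distance from the TCP to the fingertips, in m); z points along the fingers, y is the direction in which the jaws open and shut (so a half turn about z gives the same grasp; the last joint's range is limited). The gripper opens to 85 mm and grips with 20 to 120 N. Pads are 22 mm wide; open, the fingers measure 114 mm over their backs; the gripper's body (76 mm by 85 mm) begins 54 mm behind the grasp point. The pads swing forward as they close: fully open they stand 13 mm farther back than shut.
Start: joints at [-1.279, 0.313, 0.046, 1.304, 0, 1.431], TCP at [0.241, -0.522, 0.242] pointing down, gripper open.
Joint ranges: [-2.76, 2.76], [-0.86, 1.69], [-1.03, 1.26], [-2.2, 2.34], [-1.47, 1.5], [-3.14, 3.14]. Speed limits (rad/s): [2.57, 2.57, 3.14, 3.14, 3.14, 3.14].

INTERFACE

Orientations are given as a unit quaternion [w, x, y, z].
In Python, from workcell import env gives the robot as it stands. The module is installed in compiled form; this text tells all that it offers.
- The arm moves only by the shell command python3 -m creep 'ROWS' [FORCE]. ROWS is a JSON object of lists of equal length, an entry for each row: "hand": the finger opening in mm, from 0 to 85.4; "delta_pos": the shift along the tool's x, y, z scaled (see below), a list of three; "turn": the turn about the tool's z scaled (see below). In form: {"hand": [hand, ...], "delta_pos": [[dx, dy, dz], ...], "turn": [turn, ...]}. A call has exactly 5 rows; each row shifts and turns the commanded pose from where the row before left it, along the tool's axes as they then stand; what a row does not reach is not made up. The controller multiplies each number of a shift by 0.8 m and each number of a turn by 5 degrees. A row lasts 1/12 s, in which the tool goes at most 41.7 mm and 7.16 degrees, less where a joint would pass 70% of its speed; a pose out of reach is approached as far as the arm can. A call with a number of a shift or a turn outside -1 to 1 is refused whole. A call with a gripper value outside its range is refused whole. The fingers move at their own pace and stop on an object; FORCE is the grip in N (left out, the last holds). Time passes only in rows, so rows that do not move let the fingers close, or fill a call up. It gives the time, the measured TCP pose, the force and the opening at its end, in the units of the state.
- env.get_state(): the state, without advancing time (a new reading comes with each control period).
- env.read_camera(name): name is "scene" or "top"; returns a dict with "pixels" (480x640x3 uint8, red, green, blue), "depth" (480x640 float32, m along the optical axis (not along the pixel's ray), 0 where there is no reading), "fx", "fy", "cx", "cy" (pixels), "origin" and "orientation" of the camera in the world. Camera axes: x right, y down, z forward; pixel columns grow to the right and rows downward; lengths in m; the calibration is good to about 2 mm. A picture is of the moment at which its call begins.
- env.hand_in(): hands the job in, once; it reports no verdict.
Trained networks look in the newest picture that a camera, given by its name, has taken for a name from the list of things; names that differ only in an ending like _2 or _b are one class to them, and where a whole thing is asked for, a point or a joint stands for the part that bears it (a point fixed in the world has none). Each returns a list of dicts, best first, with "score" (0 to 1); they miss things now and then, are a little off and sometimes report something else, mostly with a low value. They report only what shows in the picture. A call takes as long as a camera call. They do not tell look-alikes from the thing itself.
- env.find_in(camera, target): "location" ([row, column] in pixels, amid what is visible of it).
- env.pinpoint(camera, target): "location" ([row, column] in pixels: a listed point, or the origin of a listed thing).
The state is a dict: "clock": time; "joint_pos": joint angles; "qvel": joint speeds; "tau": joint torques, N m; "tcp_pos": TCP position; "orientation": TCP orientation; "wrist_force": force on the tool from outside, world axes, zero at the start; "ft_torque": the same for the moment, N m; "finger_gap": finger opening in m.
Only numpy, scipy, OpenCV 4.12 (cv2) and the standard library are available. Lean on these libraries where they do the work, as an engineer would, in place of code of your own. Each camera call takes 0.05 s, during which the arm holds its last target.

## Working session

There is one attempt and no reset: what is moved stays moved. The work goes in short steps, Python scripts to look and compute and a shell command to move; the robot and the scene stay as the last step left them, time stands still between calls to the robot, and variables do not carry over. Pictures are saved under pics/ and viewed, and the job is handed in when it is done.

```bash
mkdir -p pics
cat > h.py <<'E'
import numpy as np, cv2
from scipy.spatial.transform import Rotation as R
from workcell import env
def q2R(q): return R.from_quat([q[1],q[2],q[3],q[0]]).as_matrix()
def px2w(c,r,col,z=None):
    """pixel to world: by depth, or by plane height z"""
    d=np.array([(col-c['cx'])/c['fx'],(r-c['cy'])/c['fy'],1.0]); M=q2R(c['orientation']); o=np.array(c['origin'])
    if z is None:
        rr,cc=int(round(r)),int(round(col)); p=c['depth'][max(0,rr-1):rr+2,max(0,cc-1):cc+2]; p=p[p>0]
        return o+M@(d*np.median(p)) if len(p) else None
    w=M@d; return o+w*(z-o[2])/w[2]
def w2px(c,p):
    v=q2R(c['orientation']).T@(np.array(p)-np.array(c['origin'])); return [c['fy']*v[1]/v[2]+c['cy'],c['fx']*v[0]/v[2]+c['cx']]
def cloud(c):
    v,u=np.mgrid[0:480,0:640]; d=c['depth']; P=np.stack([(u-c['cx'])/c['fx']*d,(v-c['cy'])/c['fy']*d,d],-1)
    return P@q2R(c['orientation']).T+np.array(c['origin'])
def save(img,n): cv2.imwrite('pics/'+n,cv2.cvtColor(np.ascontiguousarray(img),cv2.COLOR_RGB2BGR))
E
python3 - <<'E'
from h import *
np.set_printoptions(precision=3,suppress=True)
print(env.get_state(), env.nose_length)
for n in ('scene','top'):
    c=env.read_camera(n); save(c['pixels'],n+'0.png'); print(n,c['origin'],c['orientation'],c['fx'])
    for t in ['carrier','lid','fork_hole','bar_eye','cam_grip','pin','pin_t','timer_a','cassette_a','stamp','pen']:
        for d in env.pinpoint(n,t)[:4]:
            l=d['location']; print(t,round(d['score'],2),np.round(l,1),px2w(c,*l))
E
```

```text
{'clock': 0.0, 'joint_pos': array([-1.279,  0.314,  0.045,  1.304, -0.   ,  1.431]), 'qvel': array([-0.   , -0.002, -0.001, -0.002, -0.   ,  0.001]), 'tau': array([ -0.002, -48.062,  29.854,   0.019,  -0.   ,   0.   ]), 'tcp_pos': array([ 0.24 , -0.522,  0.241]), 'orientation': array([-0.001,  0.977,  0.214, -0.   ]), 'wrist_force': array([-0.233,  0.193, -0.157]), 'ft_torque': array([-0.012,  0.003, -0.027]), 'finger_gap': 0.08539828367475283} 0.011
scene [1.416 0.32  1.149] [-0.201  0.522  0.77  -0.305] 528.4328634362618
carrier 0.87 [283.3 316.5] [ 0.66  -0.01   0.102]
lid 0.56 [270.4 318.7] [ 0.618 -0.021  0.101]
fork_hole 0.97 [219.1 325.6] [ 0.518 -0.041  0.187]
bar_eye 0.74 [204.8 324.7] [ 0.486 -0.056  0.204]
bar_eye 0.69 [289.2 225.4] [ 0.715 -0.251  0.029]
cam_grip 0.85 [237.9 317.3] [ 0.61  -0.026  0.213]
pin 0.69 [192.4 252.2] [ 0.331 -0.369  0.015]
pin 0.69 [200.3 251.2] [ 0.36  -0.359  0.009]
pin 0.59 [217.  252.4] [ 0.428 -0.319  0.012]
pin 0.5 [222.5 248.3] [ 0.456 -0.319  0.014]
pin_t 0.69 [192.4 252.2] [ 0.331 -0.369  0.015]
pin_t 0.69 [200.3 251.2] [ 0.36  -0.359  
[... 819 characters left out ...]
6.9 445.5] [ 0.452 -0.324  0.011]
pin 0.73 [328.  459.9] [ 0.326 -0.362  0.01 ]
pin 0.62 [318.4 458.7] [ 0.35  -0.358  0.015]
pin_t 0.87 [279.2 510.5] [ 0.451 -0.485  0.014]
pin_t 0.77 [276.9 445.5] [ 0.452 -0.324  0.011]
pin_t 0.73 [328.  459.9] [ 0.326 -0.362  0.01 ]
pin_t 0.62 [318.4 458.7] [ 0.35  -0.358  0.015]
timer_a 0.56 [243.7 200.9] [0.52 0.29 0.02]
timer_a 0.55 [164.5 173.8] [0.72  0.367 0.016]
timer_a 0.3 [217.3 331.7] [ 0.578 -0.037  0.176]
cassette_a 0.71 [169.8 212.5] [0.711 0.271 0.004]
cassette_a 0.58 [189.9 461.6] [ 0.673 -0.363  0.006]
stamp 0.67 [178.2 422.9] [ 0.688 -0.254  0.076]
pen 0.52 [215.3 471.5] [ 0.61  -0.39   0.002]
pen 0.17 [217.3 330.2] [ 0.578 -0.034  0.175]
```

View pics/top0.png

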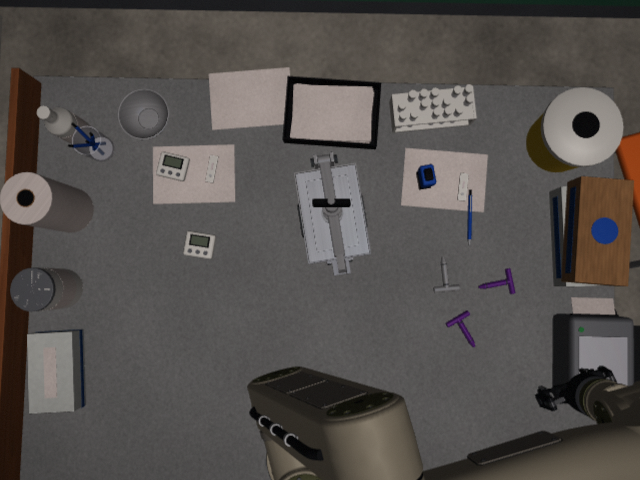

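View pics/scene0.png

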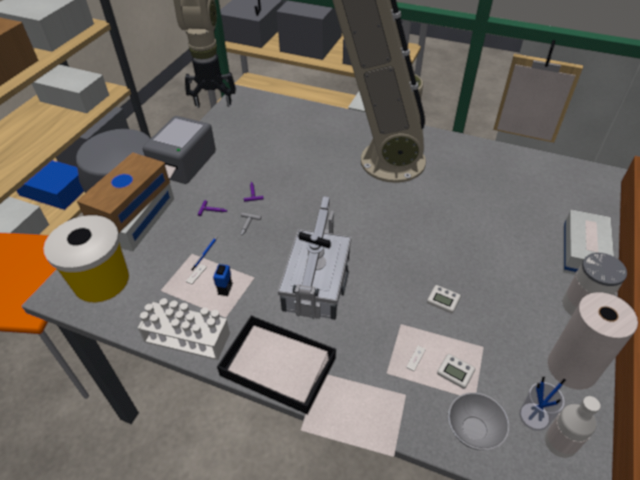

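Run:
```python
from h import *
c=env.read_camera('top')
a=cv2.resize(c['pixels'][250:350,410:560],(750,500),interpolation=cv2.INTER_CUBIC)
save(a,'crop_pins.png')
```

```text
(no output)
```

View pics/crop_pins.png

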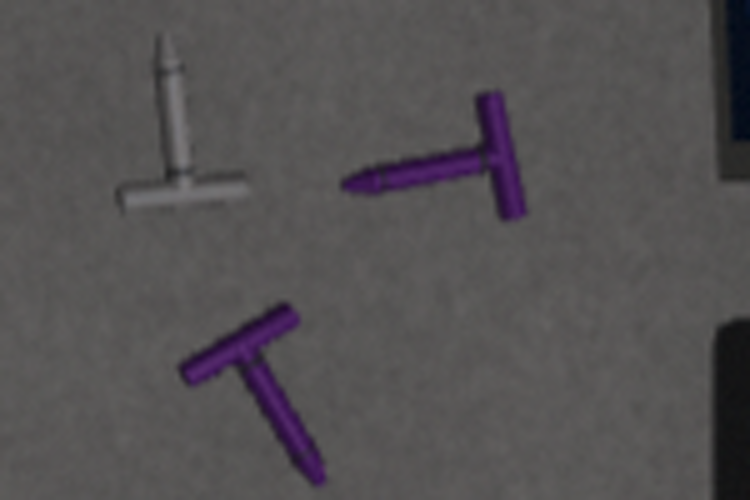

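The wanted pin is the grey one at top pixel (277,445), with its T at row 288 and its nose towards row 258. The look-alikes are purple pins at (280,510) and (328,460), and the crop confirms the colours. The carrier's fork end is near (265,343) and its hinge near (158,323). Next I measure the poses.

Run:
```python
from h import *
np.set_printoptions(precision=4,suppress=True)
c=env.read_camera('top'); P=cloud(c)
def rect(m):
    q=P[m][:,:2].astype(np.float32)*1000
    return cv2.minAreaRect(q),len(q)
X,Y,Z=P[...,0],P[...,1],P[...,2]
roi=(X>.38)&(X<.8)&(Y>-.2)&(Y<.12)
m=roi&(Z>.092)&(Z<.108); print('lid',rect(m))
m=roi&(Z>.05); print('all',rect(m))
# fork cheeks & bar: print hi points
q=P[roi&(Z>.125)]; 
print(np.round(q[::40],3)[:5], len(q))
# pin
m=(abs(X-.452)<.08)&(Y>-.40)&(Y<-.26)&(Z>.006)&(Z<.03); print('pin',rect(m))
pm=P[m]; 
hh=c['pixels'].astype(int); 
import sys
g=m.astype(np.uint8); ys,xs=np.nonzero(g); print(ys.min(),ys.max(),xs.min(),xs.max())
print(np.percentile(pm[:,2],[5,50,95]))
# detailed crops
save(cv2.resize(c['pixels'][140:285,280:390],(600,791)[:2],interpolation=cv2.INTER_CUBIC)[:, :],'crop_car.png')
z=c['depth'];
for r in range(150,276,4):
    print(r,[int(1000*P[r,k,2]) for k in range(300,366,3)])
```

```text
lid (((583.9267578125, -39.22698974609375), (257.0187072753906, 150.18682861328125), 10.577999114990234), 4509)
all (((613.472900390625, -27.687362670898438), (205.33889770507812, 344.94354248046875), 89.57234191894531), 7718)
[[ 0.441 -0.043  1.48 ]
 [ 0.441 -0.043  1.48 ]
 [ 0.441 -0.043  1.48 ]
 [ 0.441 -0.043  1.48 ]
 [ 0.441 -0.043  1.48 ]] 3062
pin (((452.2618408203125, -328.7076721191406), (159.60850524902344, 134.8602294921875), 0.9242051839828491), 358)
245 309 420 474
[0.0063 0.0112 0.0175]
150 [3, -3, 0, 3, -6, 1, 1, -3, 0, -5, 5, 1, 0, -5, 2, 0, 4, 0, 1, 1, -2, -4]
154 [-2, 4, -2, 4, 0, 145, 0, -5, 0, 141, 145, -3, 142, 0, 1, 0, 0, 4, -2, 2, 0, 1]
158 [1, 0, 2, 1, 144, 143, 147, 146, 146, 143, 145, 141, 143, 1480, 0, -1, -2, 0, -2, 0, 0, -2]
162 [4, -5, 1, 3, 143, 147, 142, 149, 149, 146, 141, 121, 134, 0, 5, -3, 1, -1, 0, 0, 0, -3]
166 [-1, 3, -2, 0, 134, 113, 0, 153, 146, 148, 99, 100, 97, 102, 101, 98, 95, 101, 102, 1, 1, -2]
170 [5, 2, 100, 99, 98, 97, 100, 149, 154, 152, 147, 105, 99, 101, 104, 105, 100, 105, 95, -1, 6, -3]
174 [97, 100, 102, 97, 100, 103, 100, 156, 
[... 1919 characters left out ...]
190, 190, 102, 99, 100, 102, 98, 92, 97]
250 [4, 0, 104, 98, 95, 100, 103, 99, 93, 98, 96, 190, 191, 194, 191, 98, 97, 98, 94, 99, 101, 98]
254 [1, 0, -2, 101, 101, 97, 101, 96, 100, 102, 98, 96, 197, 201, 199, 103, 100, 101, 100, 103, 99, 101]
258 [1, -5, 0, 99, 101, 101, 102, 102, 101, 100, 98, 102, 180, 205, 204, 147, 72, 73, -8, -4, 0, -4]
262 [-2, -3, -3, 97, 101, 96, 3, 3, -5, 72, 72, 153, 78, 208, 204, 151, 151, 3, 6, 0, 1, 3]
266 [-7, -3, -3, 1, 0, 0, 1, -5, -1, 0, 2, 154, 79, 207, 209, 86, 147, 1, -2, 0, -3, 0]
270 [-1, -4, -7, 1, 7, -1, 7, -3, -1, -8, 0, 149, 150, 200, 193, 189, 144, 0, -1, 1, 0, 2]
274 [-3, -1, 3, -2, 2, 0, 3, 0, 2, -4, 1, -1, 154, 0, -4, -3, -1, -5, 3, 3, -1, -2]
```

```bash
cat >> h.py <<'E'
def carrier(c):
    P=cloud(c); X,Y,Z=P[...,0],P[...,1],P[...,2]
    m=((X>.38)&(X<.8)&(Y>-.2)&(Y<.12)&(Z>.091)&(Z<.109)).astype(np.uint8)
    m=cv2.morphologyEx(m,cv2.MORPH_OPEN,np.ones((5,5),np.uint8))
    n,l,s,_=cv2.connectedComponentsWithStats(m)
    ks=[k for k in range(1,n) if s[k,4]>150]; mm=np.isin(l,ks)
    return cv2.minAreaRect(P[mm][:,:2].astype(np.float32)*1000),mm
E
python3 - <<'E'
from h import *
np.set_printoptions(precision=4,suppress=True)
for k in range(2):
    c=env.read_camera('top'); (r,mm)=carrier(c); print(r)
P=cloud(c);Z=P[...,2]
(cx,cy),(w,h),a=r
a=np.radians(a if w>h else a-90); ux=np.array([np.cos(a),np.sin(a)]); uy=np.array([-ux[1],ux[0]])
o=np.array([cx,cy])/1000
print('yaw',np.degrees(a),'fork',o-.13*ux)
img=c['pixels'].copy()
L=(P[...,:2]-o)@ux; T=(P[...,:2]-o)@uy
# bar: points above lid, fit line in side view
b=(abs(T)<.02)&(L>-.145)&(L<.14)&(Z>.140)&(Z<.3)
bb=b&((L<-.04)&(L>-.11)|(L>.03)&(L<.10))
# profile: median per 10mm
for s in np.arange(-.145,.14,.015):
    k=b&(L>=s)&(L<s+.015); print(round(s+.0075,4),np.median(Z[k]),np.median(T[k]),k.sum())
A=np.polyfit(L[bb],Z[bb],1); print('slope',A, np.arctan(-A[0]))
g=(Z>.2)&(abs(L)<.06)&(abs(T)<.07); print('grip',cv2.minAreaRect(np.stack([L[g],T[g]],-1).astype(np.float32)*1000))
# pin by colour: brighter, low saturation region
px=c['pixels'].astype(int); sub=(slice(245,305),slice(420,475)); gray=px[sub].mean(-1); th=gray>gray.mean()+2.0*gray.std()
th=cv2.morphologyEx(th.astype(np.uint8),cv2.MORPH_OPEN,np.ones((2,2),np.uint8)); print('bg',np.median(gray),gray.std(),th.sum())
ys,xs=np.nonzero(th); W=np.array([px2w(c,y+245,x+420,.010) for y,x in zip(ys,xs)])[:,:2]
print(W.min(0),W.max(0),cv2.minAreaRect(W.astype(np.float32)*1000))
np.save('pinW.npy',W)
save(cv2.resize(th*255,None,fx=8,fy=8,interpolation=0)[...,None].repeat(3,-1),'pinmask.png')
for kk in [(o-.13*ux).tolist()+[.151],o.tolist()+[.2],(o+.12*ux).tolist()+[.145]]+[(o+i*.11*ux+j*.075*uy).tolist()+[.1] for i in (-1,1) for j in (-1,1)]:
    rr,cc=w2px(c,kk); cv2.circle(img,(int(round(cc)),int(round(rr))),1,(255,0,0),-1)
save(cv2.resize(img[140:290,270:400],None,fx=4,fy=4,interpolation=cv2.INTER_CUBIC),'car1.png')
E
```

```text
((598.0711669921875, -36.567298889160156), (220.53482055664062, 150.20126342773438), 10.580140113830566)
((598.0681762695312, -36.493141174316406), (220.40489196777344, 150.31651306152344), 10.656356811523438)
yaw 10.656356811523438 fork [ 0.4703 -0.0605]
-0.1375 0.1771186718086044 0.0006403354685958219 99
-0.1225 0.20049744794840674 0.00035253504855154404 97
-0.1075 0.1985085788340707 1.3481723593828399e-05 70
-0.0925 0.1926358778349535 -2.0556446757952096e-05 72
-0.0775 0.1886807994716435 0.0002753375185816089 72
-0.0625 0.1858508230039858 0.00026325518840794154 74
-0.0475 0.18176741411026165 0.00035681314843074446 69
-0.0325 0.17874689251061593 0.000810815159431545 71
-0.0175 0.17603801209824566 0.0003524934177336828 91
-0.0025 0.18708798500318902 -0.0009704663511703698 150
0.0125 0.21164781906590213 0.0023319003550492214 124
0.0275 0.16576359182334688 0.0006621202146425063 47
0.0425 0.1618647056351421 0.00020944036004096685 65
0.0575 0.15833928552106336 -0.00018938282586397533 68
0.0725 0.15538158151597847 -0.00016310176757601335 63
0.0875 0.15161714460486264 2.834141242270484e-06 67
0.1025 0.14913166103080866 -0.0008826414883242122 61
0.1175 0.14674422820404875 0.000631707255469107 105
0.1325 0.14536111964557497 0.0004514639045674534 44
0.1475 nan nan 0
slope [-0.2288  0.1716] 0.22488312282750822
grip ((11.337408065795898, 0.6552391052246094), (81.2138900756836, 18.182357788085938), 81.1598129272461)
bg 85.66666666666667 6.559008328710699 115
[ 0.4166 -0.3586] [ 0.4796 -0.3014] ((439.776123046875, -336.6895446777344), (52.56428527832031, 67.47640991210938), 70.31028747558594)
  return _methods._mean(a, axis=axis, dtype=dtype,
  ret = ret.dtype.type(ret / rcount)
```

View pics/car1.png

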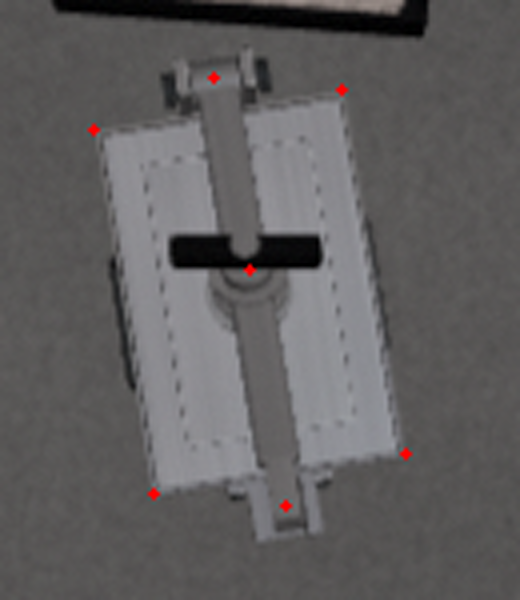

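View pics/pinmask.png

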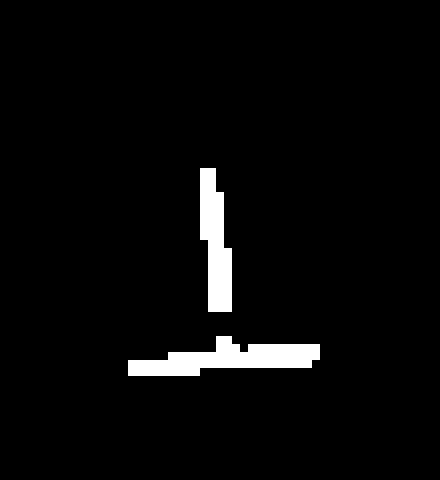

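The fit is good: the lid measures 220.4 x 150.3 mm and the projected corners fall on it. Carrier yaw is 10.6°, the fork hole is at (0.470, -0.0605), the bar is at 0.225 rad and the cam at about 0.15. Next I go above the eye with the fingers shut.

```bash
cat >> h.py <<'E'
def to(x,y,z,psi=None,dpsi_first=False):
    """print shift in tool axes (units of 0.8 m) and turn units from measured pose to target"""
    s=env.get_state(); M=q2R(s['orientation']); d=M.T@(np.array([x,y,z])-s['tcp_pos'])
    p=np.degrees(np.arctan2(M[1,0],M[0,0])); print('tcp',np.round(s['tcp_pos'],4),'psi',round(p,2),'tilt',np.round(M[:,2],3),'gap',round(s['finger_gap']*1000,1),'F',np.round(s['wrist_force'],1),'j6',round(s['joint_pos'][5],2),'t',round(s['clock'],2))
    print('shift units',np.round(d/.8,4))
    if psi is not None:
        t=(p-psi+180)%360-180; print('turn units',round(t/5,3))
        a=np.radians(psi); x_=np.array([np.cos(a),np.sin(a),0]); y_=np.array([np.sin(a),-np.cos(a),0]); D=np.array([x,y,z])-s['tcp_pos']
        print('shift units after turn',np.round(np.array([D@x_,D@y_,-D[2]])/.8,4))
E
A='{"hand":[0,0,0,0,0],"delta_pos":[[0.0335,-0.0269,-0.0017],[0.0335,-0.0269,-0.0017],[0.0335,-0.0269,-0.0017],[0.0335,-0.0269,-0.0017],[0.0335,-0.0269,-0.0017]],"turn":[0,0,0,0,0]}'
python3 -m creep '{"hand":[0,0,0,0,0],"delta_pos":[[0.0335,-0.0269,-0.0017],[0.0335,-0.0269,-0.0017],[0.0335,-0.0269,-0.0017],[0.0335,-0.0269,-0.0017],[0.0335,-0.0269,-0.0017]],"turn":[0,0,0,0,0]}' 60
python3 -c "
from h import *
to(.470,-.0605,.26,10.6)"
```

```text
clock: 1.82
tcp_pos: [0.3177, -0.3671, 0.2492]
orientation: [0.0, 0.977, 0.214, 0.0]
wrist_force: [1.2, 0.6, 0.2]
finger_gap: 0.0253
tcp [ 0.3177 -0.3671  0.2492] psi 24.7 tilt [ 0. -0. -1.] gap 25.3 F [1.2 0.6 0.2] j6 1.69 t 1.82
shift units [ 0.3332 -0.2686 -0.0136]
turn units 2.821
shift units after turn [ 0.2577 -0.3417 -0.0135]
```

```bash
python3 -m creep '{"hand":[0,0,0,0,0],"delta_pos":[[0.0335,-0.0269,-0.002],[0.0335,-0.0269,-0.002],[0.0335,-0.0269,-0.002],[0.0335,-0.0269,-0.002],[0.0335,-0.0269,-0.002]],"turn":[0,0,0,0,0]}'
python3 -m creep '{"hand":[0,0,0,0,0],"delta_pos":[[0.0335,-0.0269,0],[0.0335,-0.0269,0],[0.0335,-0.0269,0],[0.0335,-0.0269,0],[0.0335,-0.0269,0]],"turn":[0,0,0,0,0]}'
python3 -m creep '{"hand":[0,0,0,0,0],"delta_pos":[[0,0,0],[0,0,0],[0,0,0],[0,0,0],[0,0,0]],"turn":[1,1,0.82,0,0]}'
python3 -c "
from h import *
to(.470,-.0605,.22,10.6)"
```

```text
clock: 2.23
tcp_pos: [0.3944, -0.2131, 0.2574]
orientation: [0.0, 0.977, 0.214, 0.0]
wrist_force: [1.5, 0.1, 0.4]
finger_gap: 0.0003
clock: 2.65
tcp_pos: [0.4712, -0.0592, 0.2574]
orientation: [0.0, 0.977, 0.214, 0.0]
wrist_force: [0.4, -0.4, 0.4]
finger_gap: 0.0001
clock: 3.07
tcp_pos: [0.4707, -0.0608, 0.2571]
orientation: [0.0, 0.996, 0.094, 0.0]
wrist_force: [0.2, -0.7, -0.3]
finger_gap: -0.0002
tcp [ 0.4707 -0.0608  0.2571] psi 10.77 tilt [ 0. -0. -1.] gap -0.2 F [ 0.2 -0.7 -0.3] j6 2.66 t 3.07
shift units [-0.0008 -0.0005  0.0464]
turn units 0.034
shift units after turn [-0.0008 -0.0005  0.0464]
```

```bash
python3 -m creep '{"hand":[0,0,0,0,0],"delta_pos":[[0,0,0.01],[0,0,0.01],[0,0,0.01],[0,0,0.01],[0,0,0.01]],"turn":[0,0,0,0,0]}'
python3 -m creep '{"hand":[0,0,0,0,0],"delta_pos":[[0,0,0.01],[0,0,0.01],[0,0,0.01],[0,0,0.01],[0,0,0.01]],"turn":[0,0,0,0,0]}'
python3 -c "
from h import *
to(.470,-.0605,.162,10.6)"
```

```text
clock: 3.48
tcp_pos: [0.4702, -0.0609, 0.2159]
orientation: [-0.0, 0.996, 0.093, -0.0]
wrist_force: [-0.4, -0.8, 1.6]
finger_gap: -0.0002
clock: 3.9
tcp_pos: [0.4705, -0.0609, 0.1763]
orientation: [0.0, 0.996, 0.093, -0.0]
wrist_force: [-1.5, -0.7, 1.0]
finger_gap: 0.0
tcp [ 0.4705 -0.0609  0.1763] psi 10.64 tilt [-0. -0. -1.] gap 0.0 F [-1.5 -0.7  1. ] j6 2.66 t 3.9
shift units [-0.0006 -0.0006  0.0179]
turn units 0.008
shift units after turn [-0.0006 -0.0006  0.0179]
```

```bash
python3 -m creep '{"hand":[0,0,0,0,0],"delta_pos":[[0,0,0.005],[0,0,0.005],[0,0,0.003],[0,0,0.002],[0,0,0]],"turn":[0,0,0,0,0]}'
python3 -c "
from h import *
to(.470,-.0605,.162,10.6)"
```

```text
clock: 4.32
tcp_pos: [0.4707, -0.0608, 0.1649]
orientation: [-0.0, 0.996, 0.093, 0.0]
wrist_force: [-1.3, -0.3, -0.2]
finger_gap: 0.0003
tcp [ 0.4707 -0.0608  0.1649] psi 10.64 tilt [ 0.  0. -1.] gap 0.3 F [-1.3 -0.3 -0.2] j6 2.66 t 4.32
shift units [-0.0008 -0.0006  0.0036]
turn units 0.008
shift units after turn [-0.0008 -0.0006  0.0036]
```

```bash
python3 -m creep '{"hand":[0,0,0,0,0],"delta_pos":[[0,0,0.0012],[0,0,0.0012],[0,0,0.0006],[0,0,0],[0,0,0]],"turn":[0,0,0,0,0]}'
python3 -m creep '{"hand":[0,0,0,0,0],"delta_pos":[[0,0,0.0006],[0,0,0],[0,0,0],[0,0,0],[0,0,0]],"turn":[0,0,0,0,0]}'
python3 -c "
from h import *
c=env.read_camera('top'); P=cloud(c);Z=P[...,2]
a=np.radians(10.62);u=np.array([np.cos(a),np.sin(a)]);v=np.array([-u[1],u[0]]);o=np.array([.598,-.0365])
L=(P[...,:2]-o)@u;T=(P[...,:2]-o)@v
bb=(abs(T)<.009)&((L<-.04)&(L>-.08)|(L>.04)&(L<.10))&(Z>.13)&(Z<.2)
A=np.polyfit(L[bb],Z[bb],1);print(A,bb.sum())
c=env.read_camera('scene');save(cv2.resize(c['pixels'][170:320,240:400],None,fx=4,fy=4,interpolation=2),'s1.png')
to(.470,-.0605,.162,10.6)"
```

```text
clock: 4.73
tcp_pos: [0.4709, -0.0609, 0.1628]
orientation: [0.0, 0.996, 0.093, 0.0]
wrist_force: [0.8, 0.5, -0.1]
finger_gap: 0.0
clock: 5.15
tcp_pos: [0.4708, -0.0609, 0.1623]
orientation: [0.0, 0.996, 0.093, 0.0]
wrist_force: [1.2, -0.2, 1.3]
finger_gap: -0.0001
[-0.00963936  0.14557737] 205
tcp [ 0.4708 -0.0609  0.1623] psi 10.64 tilt [ 0. -0. -1.] gap -0.1 F [ 0.6 -0.   0.9] j6 2.66 t 5.25
shift units [-0.0009 -0.0007  0.0004]
turn units 0.008
shift units after turn [-0.0009 -0.0007  0.0004]
```

View pics/s1.png

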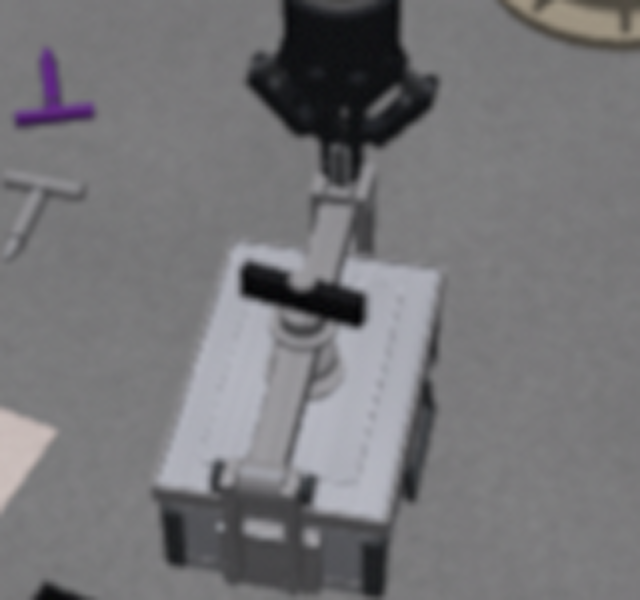

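```bash
python3 -m creep '{"hand":[0,0,0,0,0],"delta_pos":[[0,0,0.0006],[0,0,0.0006],[0,0,0],[0,0,0],[0,0,0]],"turn":[0,0,0,0,0]}'
python3 -c "
from h import *
a=np.radians(10.62);u=np.array([np.cos(a),np.sin(a)]);v=np.array([-u[1],u[0]]);o=np.array([.598,-.0365])
for k in range(3):
  c=env.read_camera('top'); P=cloud(c);Z=P[...,2]
  L=(P[...,:2]-o)@u;T=(P[...,:2]-o)@v
  bb=(abs(T)<.009)&((L<-.04)&(L>-.08)|(L>.04)&(L<.10))&(Z>.13)&(Z<.2)
  lid=(abs(T)<.07)&(abs(T)>.05)&(abs(L)<.1)&(Z>.09)&(Z<.11)
  print(np.polyfit(L[bb],Z[bb],1),bb.sum(),np.polyfit(L[lid],Z[lid],1))
to(.470,-.0605,.162,10.6)"
```

```text
clock: 5.67
tcp_pos: [0.4706, -0.0609, 0.1612]
orientation: [0.0, 0.996, 0.093, -0.0]
wrist_force: [1.3, -0.4, 0.9]
finger_gap: -0.0001
[0.00606856 0.14369562] 204 [0.00028664 0.09943206]
[-0.00153761  0.14432828] 204 [0.00013055 0.09931912]
[-0.00482705  0.14464299] 205 [-0.00148286  0.09943362]
tcp [ 0.4706 -0.0609  0.1612] psi 10.64 tilt [-0. -0. -1.] gap -0.3 F [0.7 0.3 1.3] j6 2.66 t 5.82
shift units [-0.0006 -0.0006 -0.001 ]
turn units 0.007
shift units after turn [-0.0006 -0.0006 -0.001 ]
```

```bash
python3 -m creep '{"hand":[85,85,85,85,85],"delta_pos":[[0,0,-0.02],[0,0,-0.03],[0,0,-0.03],[0,0,0],[0,0,0]],"turn":[-1,0,0,0,0]}'
python3 - <<'E'
from h import *
np.set_printoptions(precision=4,suppress=True)
c=env.read_camera('top'); c2=[c['pixels'].astype(float)]
for k in range(3): c2.append(env.read_camera('top')['pixels'].astype(float))
im=np.mean(c2,0).mean(-1)[240:310,415:480]; g=cv2.resize(im.astype(np.float32),None,fx=8,fy=8,interpolation=cv2.INTER_CUBIC)
bg=np.median(g); print(bg,g.max(),g.min())
save(np.clip((g-60)*3,0,255).astype(np.uint8)[...,None].repeat(3,-1),'pinbig.png')
t=(abs(cv2.GaussianBlur(g,(0,0),3)-bg)>7).astype(np.uint8); 
save(t[...,None].repeat(3,-1)*255,'pint.png')
for d in env.pinpoint('top','pin')[:4]: print(d['score'],np.round(d['location'],1),px2w(c,*d['location'],.007))
for d in env.pinpoint('top','pin_t')[:4]: print('t',d['score'],np.round(d['location'],1),px2w(c,*d['location'],.007))
E
```

```text
clock: 6.23
tcp_pos: [0.4714, -0.0611, 0.2263]
orientation: [0.001, 0.991, 0.136, 0.001]
wrist_force: [0.2, -0.1, 0.5]
finger_gap: 0.0606
83.73726 119.32914 34.83615
0.67 [281.7 496.5] [ 0.4435 -0.4525  0.007 ]
0.63 [329.5 462.6] [ 0.3225 -0.3693  0.007 ]
0.61 [277.7 446.4] [ 0.4504 -0.3275  0.007 ]
0.58 [286.8 447.2] [ 0.4277 -0.3297  0.007 ]
t 0.67 [281.7 496.5] [ 0.4435 -0.4525  0.007 ]
t 0.63 [329.5 462.6] [ 0.3225 -0.3693  0.007 ]
t 0.61 [277.7 446.4] [ 0.4504 -0.3275  0.007 ]
t 0.58 [286.8 447.2] [ 0.4277 -0.3297  0.007 ]
```

View pics/pinbig.png

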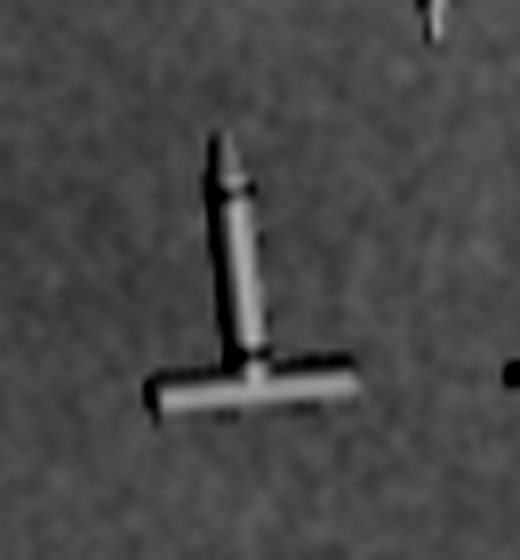

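Run:
```python
from h import *
c=env.read_camera('top')
f=lambda u,v:px2w(c,240+(v+.5)/8-.5,415+(u+.5)/8-.5,.007)
t=f(258,390);n=f(222,133);a=f(160,398);b=f(358,382)
print(t,n,np.linalg.norm(n-t),np.degrees(np.arctan2(*(n-t)[[1,0]])),'T',(a+b)/2,np.linalg.norm(a-b),np.degrees(np.arctan2(*(a-b)[[1,0]]))-90)
to(t[0],t[1],.1,np.degrees(np.arctan2(*(a-b)[[1,0]]))-90)
```

```text
[ 0.42391276 -0.32882011  0.007     ] [ 0.50409718 -0.31653269  0.007     ] 0.0811204197084848 8.712202712297614 T [ 0.42391998 -0.32912595  0.007     ] 0.06204504341072377 6.0617149070504155
tcp [ 0.4701 -0.0607  0.2244] psi 15.64 tilt [-0.002  0.    -1.   ] gap 84.6 F [-0.2  0.3 -0.8] j6 2.57 t 6.58
shift units [-0.1457  0.3073  0.1554]
turn units 1.915
shift units after turn [-0.0928  0.3272  0.1554]
```

```bash
python3 -m creep '{"hand":[85,85,85,85,85],"delta_pos":[[0,0,0],[0,0,0],[-0.0126,0.0406,0],[-0.0126,0.0406,0],[-0.0126,0.0406,0]],"turn":[0.81,0.81,0,0,0]}'
python3 -m creep '{"hand":[85,85,85,85,85],"delta_pos":[[-0.0126,0.0406,0],[-0.0126,0.0406,0],[-0.0126,0.0406,0.02],[-0.0126,0.0406,0.02],[-0.0126,0.0406,0.02]],"turn":[0,0,0,0,0]}'
python3 -m creep '{"hand":[85,85,85,85,85],"delta_pos":[[0,0,0.04],[0,0,0.04],[0,0,0.03],[0,0,0],[0,0,0]],"turn":[0,0,0,0,0]}'
python3 -c "
from h import *
to(.4239,-.3290,.014,7.5)
c=env.read_camera('scene');save(cv2.resize(c['pixels'][150:270,180:340],None,fx=4,fy=4,interpolation=2),'s2.png')
c=env.read_camera('top');save(cv2.resize(c['pixels'][220:340,380:540],None,fx=4,fy=4,interpolation=2),'s2t.png')
"
```

```text
clock: 7.0
tcp_pos: [0.4531, -0.1619, 0.2249]
orientation: [-0.0, 0.998, 0.067, -0.0]
wrist_force: [0.8, 0.3, -0.5]
finger_gap: 0.085
clock: 7.42
tcp_pos: [0.4243, -0.3307, 0.1765]
orientation: [0.0, 0.998, 0.066, 0.0]
wrist_force: [1.0, -0.5, -1.2]
finger_gap: 0.0847
clock: 7.83
tcp_pos: [0.4237, -0.328, 0.088]
orientation: [-0.002, 0.998, 0.066, -0.001]
wrist_force: [0.0, 0.1, 1.3]
finger_gap: 0.0849
tcp [ 0.4237 -0.328   0.088 ] psi 7.53 tilt [-0.003  0.003 -1.   ] gap 84.9 F [0.  0.1 1.3] j6 2.2 t 7.83
shift units [0.0003 0.0016 0.0925]
turn units 0.006
shift units after turn [0.0001 0.0013 0.0925]
```

View pics/s2.png

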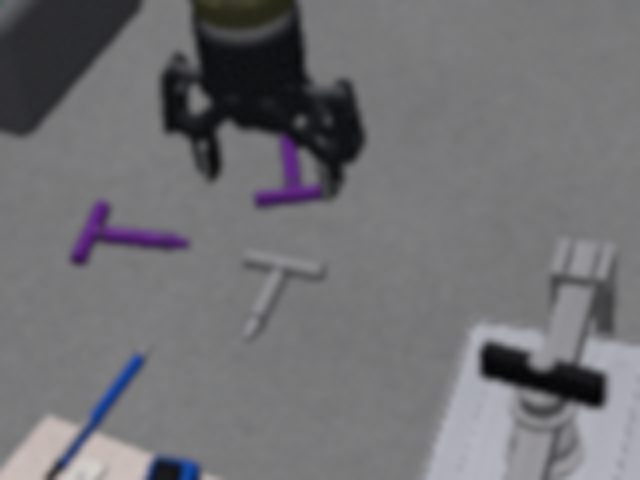

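View pics/s2t.png

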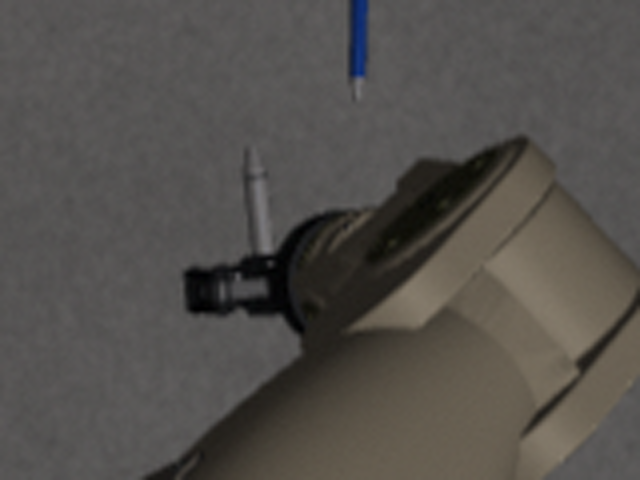

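```bash
python3 -m creep '{"hand":[85,85,85,85,85],"delta_pos":[[0,0.0015,0.025],[0,0,0.025],[0,0,0.02],[0,0,0.014],[0,0,0.0085]],"turn":[0,0,0,0,0]}'
python3 -c "
from h import *
to(.4239,-.3290,.013,7.5);print(env.nose_length)"
```

```text
clock: 8.35
tcp_pos: [0.4259, -0.3308, 0.0161]
orientation: [0.001, 0.998, 0.066, 0.001]
wrist_force: [-0.5, -0.7, -0.1]
finger_gap: 0.0851
tcp [ 0.4259 -0.3308  0.0161] psi 7.57 tilt [ 0.002 -0.002 -1.   ] gap 85.1 F [-0.5 -0.7 -0.1] j6 2.2 t 8.35
shift units [-0.0022 -0.0026  0.0039]
turn units 0.014
shift units after turn [-0.0022 -0.0026  0.0039]
0.011
```

Close on the T ends.

```bash
python3 -m creep '{"hand":[74,70,66,62,60],"delta_pos":[[0,0,0],[0,0,0],[0,0,0],[0,0,0],[0,0,0]],"turn":[0,0,0,0,0]}' 100
python3 -m creep '{"hand":[55,55,55,55,55],"delta_pos":[[0,0,0],[0,0,0],[0,0,0],[0,0,0],[0,0,0]],"turn":[0,0,0,0,0]}' 110
python3 -c "
from h import *
to(.4239,-.3290,.013,7.5)
c=env.read_camera('scene');save(cv2.resize(c['pixels'][150:270,180:340],None,fx=4,fy=4,interpolation=2),'s3.png')"
```

```text
clock: 8.77
tcp_pos: [0.4258, -0.3308, 0.0173]
orientation: [0.001, 0.998, 0.066, 0.001]
wrist_force: [-2.0, 2.0, 9.2]
finger_gap: 0.0607
clock: 9.18
tcp_pos: [0.4258, -0.3308, 0.0183]
orientation: [0.001, 0.998, 0.066, 0.001]
wrist_force: [-3.0, 4.6, 15.6]
finger_gap: 0.0565
tcp [ 0.4258 -0.3308  0.0183] psi 7.54 tilt [ 0.002 -0.002 -1.   ] gap 56.5 F [-3.   4.6 15.6] j6 2.2 t 9.18
shift units [-0.0021 -0.0026  0.0066]
turn units 0.009
shift units after turn [-0.0021 -0.0025  0.0066]
```

View pics/s3.png

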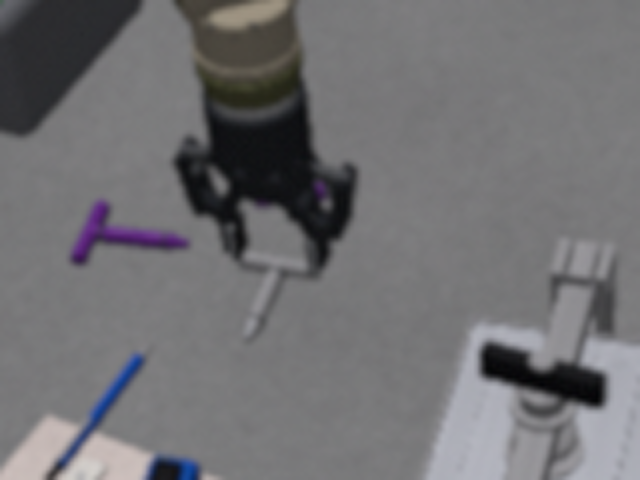

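```bash
python3 -c "
from h import *
c=env.read_camera('scene');save(cv2.resize(c['pixels'][185:240,220:275],None,fx=11,fy=11,interpolation=2),'s4.png')
c=env.read_camera('top');save(cv2.resize(c['pixels'][245:315,405:475],None,fx=8,fy=8,interpolation=2),'s4t.png')"
```

```text
(no output)
```

View pics/s4.png

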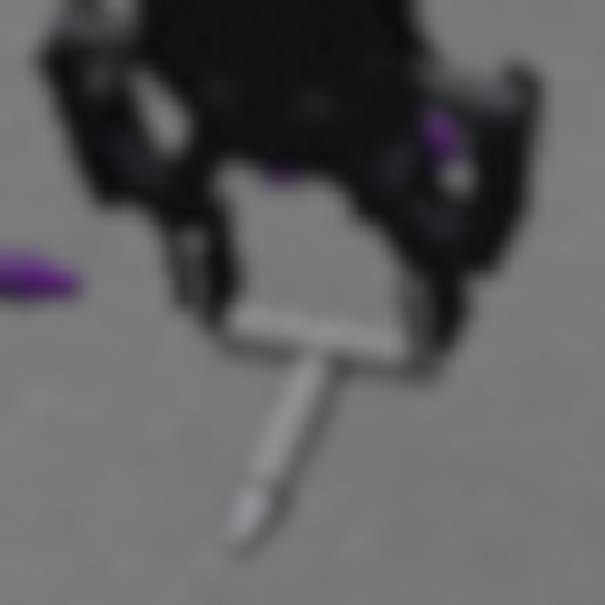

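View pics/s4t.png

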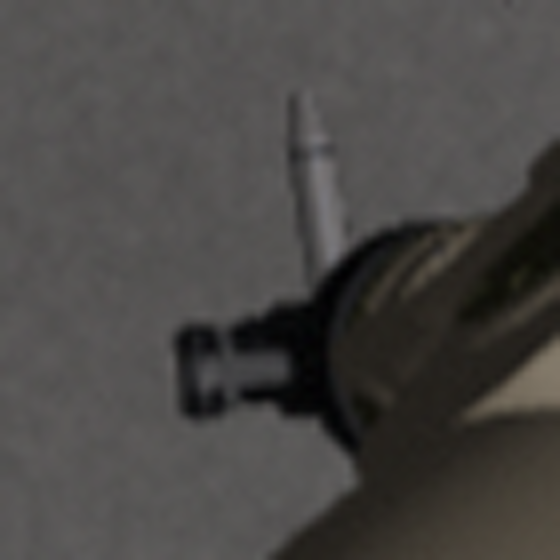

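```bash
python3 -m creep '{"hand":[55,55,55,55,55],"delta_pos":[[0,0,-0.005],[0,0,-0.01],[0,0,-0.02],[0,0,-0.03],[0,0,0]],"turn":[0,0,0,0,0]}'
python3 -c "
from h import *
to(.4239,-.3290,.013,7.5)
c=env.read_camera('scene');save(cv2.resize(c['pixels'][150:230,220:300],None,fx=7,fy=7,interpolation=2),'s5.png')"
```

```text
clock: 9.75
tcp_pos: [0.427, -0.3324, 0.0717]
orientation: [0.003, 0.998, 0.066, 0.002]
wrist_force: [0.8, -1.2, -0.9]
finger_gap: 0.0562
tcp [ 0.427  -0.3324  0.0717] psi 7.54 tilt [ 0.005 -0.005 -1.   ] gap 56.2 F [ 0.8 -1.2 -0.9] j6 2.2 t 9.75
shift units [-0.0036 -0.0051  0.0734]
turn units 0.009
shift units after turn [-0.0033 -0.0047  0.0734]
```

View pics/s5.png

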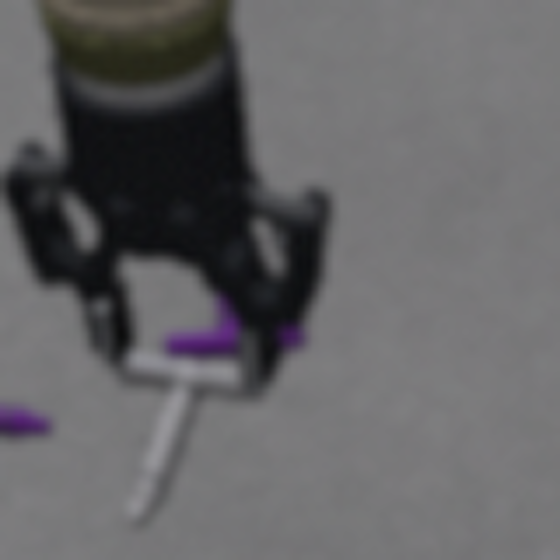

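```bash
python3 -m creep '{"hand":[55,55,55,55,55],"delta_pos":[[0,0,-0.025],[0,0,-0.025],[0,0,-0.025],[0,0,-0.025],[0,0,-0.025]],"turn":[-1,-1,-1,-1,-1]}'
python3 -m creep '{"hand":[55,55,55,55,55],"delta_pos":[[0,0,0],[0,0,0],[0,0,0],[0,0,0],[0,0,0]],"turn":[-1,-1,-1,-1,-1]}'
python3 -m creep '{"hand":[55,55,55,55,55],"delta_pos":[[0,0,0],[0,0,0],[0,0,0],[0,0,0],[0,0,0]],"turn":[-1,-1,-1,-1,-1]}'
python3 -m creep '{"hand":[55,55,55,55,55],"delta_pos":[[0,0,0],[0,0,0],[0,0,0],[0,0,0],[0,0,0]],"turn":[-1,-1,-1,-0.6,0]}'
python3 -c "
from h import *
to(.4912,-.1726,.17,100.6)
c=env.read_camera('scene');save(cv2.resize(c['pixels'][130:230,220:340],None,fx=6,fy=6,interpolation=2),'s6.png')
c=env.read_camera('top');save(cv2.resize(c['pixels'][220:340,380:520],None,fx=5,fy=5,interpolation=2),'s6t.png')"
```

```text
clock: 10.22
tcp_pos: [0.4245, -0.3298, 0.1673]
orientation: [-0.001, 0.959, 0.282, -0.0]
wrist_force: [0.5, 0.1, -1.0]
finger_gap: 0.0563
clock: 10.63
tcp_pos: [0.4246, -0.33, 0.1664]
orientation: [-0.001, 0.876, 0.483, -0.0]
wrist_force: [0.1, -0.7, -0.9]
finger_gap: 0.0558
clock: 11.05
tcp_pos: [0.4246, -0.3299, 0.1663]
orientation: [-0.001, 0.75, 0.661, -0.0]
wrist_force: [0.2, -0.1, -2.2]
finger_gap: 0.056
clock: 11.47
tcp_pos: [0.4246, -0.33, 0.1664]
orientation: [-0.001, 0.639, 0.769, 0.0]
wrist_force: [-0.8, -0.3, -1.7]
finger_gap: 0.056
tcp [ 0.4246 -0.33    0.1664] psi 100.61 tilt [-0.001  0.001 -1.   ] gap 56.0 F [-0.8 -0.3 -1.7] j6 0.58 t 11.47
shift units [ 0.178   0.118  -0.0044]
turn units 0.002
shift units after turn [ 0.178   0.118  -0.0045]
```

View pics/s6.png

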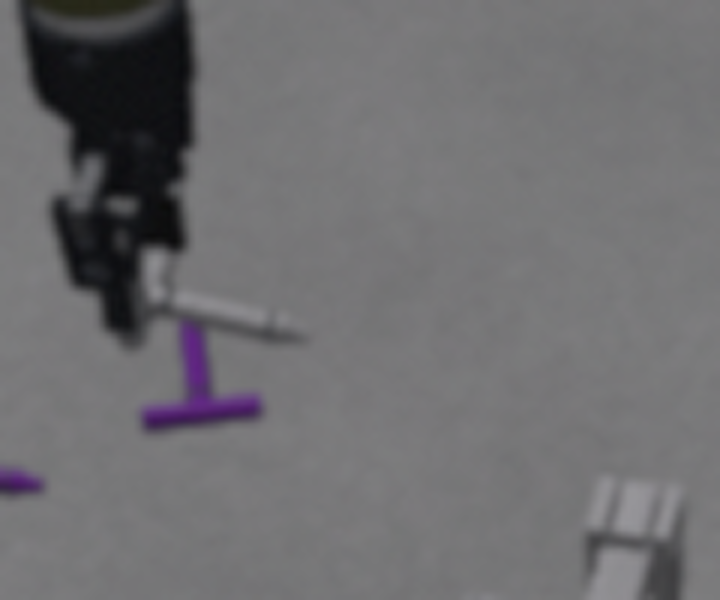

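View pics/s6t.png

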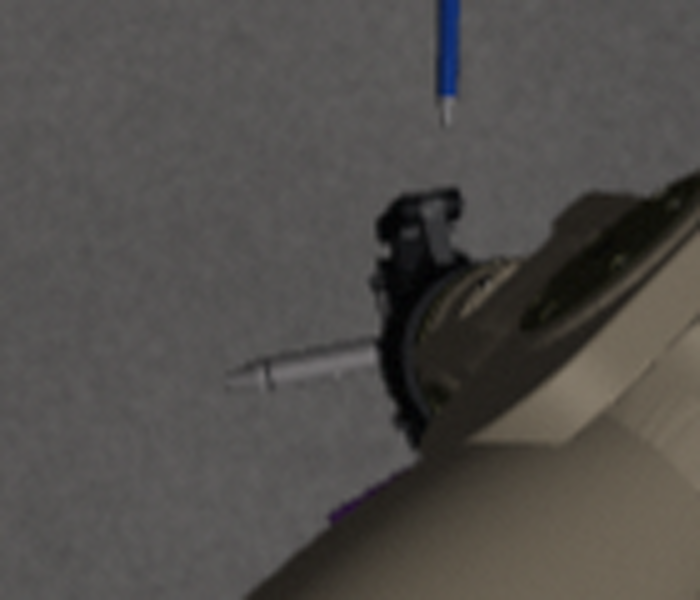

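```bash
python3 -m creep '{"hand":[55,55,55,55,55],"delta_pos":[[0.03,0.0236,0],[0.03,0.0236,0],[0.03,0.0236,0.002],[0.03,0.0236,0.003],[0.03,0.0236,0.003]],"turn":[0,0,0,0,0]}'
python3 -m creep '{"hand":[55,55,55,55,55],"delta_pos":[[0.014,0,0.003],[0.01,0,0.003],[0,0,0],[0,0,0],[0,0,0]],"turn":[0,0,0,0,0]}'
cat > pinm.py <<'E'
from h import *
np.set_printoptions(precision=4,suppress=True)
s=env.get_state(); a=np.radians(10.62);u=np.array([np.cos(a),np.sin(a)]);v=np.array([-u[1],u[0]]);f=np.array([.4702,-.0605])
Ls=[]
for n in ('scene','top'):
  for k in range(3):
    c=env.read_camera(n); P=cloud(c); L=(P[...,:2]-f)@u; T=(P[...,:2]-f)@v; Z=P[...,2]
    t0=(s['tcp_pos'][:2]-f)@v
    m=(abs(L)<.035)&(T>t0+.012)&(T<min(-.021,t0+.085))&(Z>.110)&(Z<.17)
    if k==0: o=m
    o=o&m; Ls.append(None)
    if k==0: A=[]
    A.append(np.stack([T[m],L[m],Z[m]],-1))
  q=np.concatenate(A)
  if len(q)>30:
    for it in range(3):
        pl=np.polyfit(q[:,0],q[:,1],1); pz=np.polyfit(q[:,0],q[:,2],1)
        r=np.hypot(q[:,1]-np.polyval(pl,q[:,0]),q[:,2]-np.polyval(pz,q[:,0])); q=q[r<.010]
    print(n,len(q),'T range',q[:,0].min(),q[:,0].max(),'L(T):',pl,'Z(T):',pz,'at T0-.05: L',np.polyval(pl,-.05),'Z',np.polyval(pz,-.05))
  save(cv2.resize(c['pixels'][170:260,250:350] if n=='scene' else c['pixels'][230:320,320:430],None,fx=6,fy=6,interpolation=2),'pm_%s_%d.png'%(n,int(s['clock']*100)))
  print('pics/pm_%s_%d.png'%(n,int(s['clock']*100)))
print('tcp in fork frame L,T',(s['tcp_pos'][:2]-f)@u,t0)
to(.4912,-.1726,.146,100.6)
E
python3 pinm.py
```

```text
clock: 11.98
tcp_pos: [0.4962, -0.1938, 0.1606]
orientation: [0.0, 0.64, 0.768, -0.0]
wrist_force: [1.0, -0.1, -1.7]
finger_gap: 0.056
clock: 12.4
tcp_pos: [0.4921, -0.1772, 0.1562]
orientation: [0.0, 0.64, 0.769, -0.0]
wrist_force: [-0.2, -0.8, -1.0]
finger_gap: 0.0563
scene 347 T range -0.1064092929136197 -0.04115794331269822 L(T): [-0.0633 -0.005 ] Z(T): [-0.1923  0.1278] at T0-.05: L -0.0018146153897758924 Z 0.1374153768543979
pics/pm_scene_1240.png
top 305 T range -0.08323903398167852 -0.03984296952023742 L(T): [-0.0253 -0.0027] Z(T): [-0.2127  0.1262] at T0-.05: L -0.0014017113327954747 Z 0.13683910127822474
pics/pm_top_1240.png
tcp in fork frame L,T 1.119604967774914e-05 -0.1187026889569984
tcp [ 0.4923 -0.1768  0.1561] psi 100.47 tilt [ 0. -0. -1.] gap 56.2 F [ 1.  -0.3 -1.3] j6 0.89 t 12.7
shift units [ 0.0054 -0.0003  0.0127]
turn units -0.025
shift units after turn [ 0.0054 -0.0003  0.0127]
```

View pics/pm_scene_1240.png

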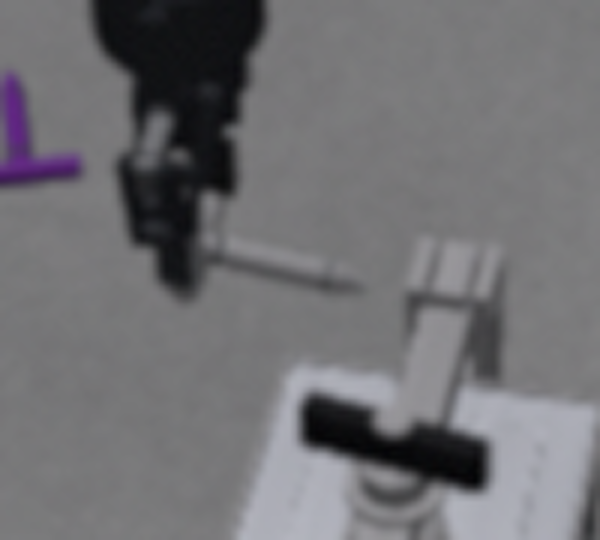

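View pics/pm_top_1240.png

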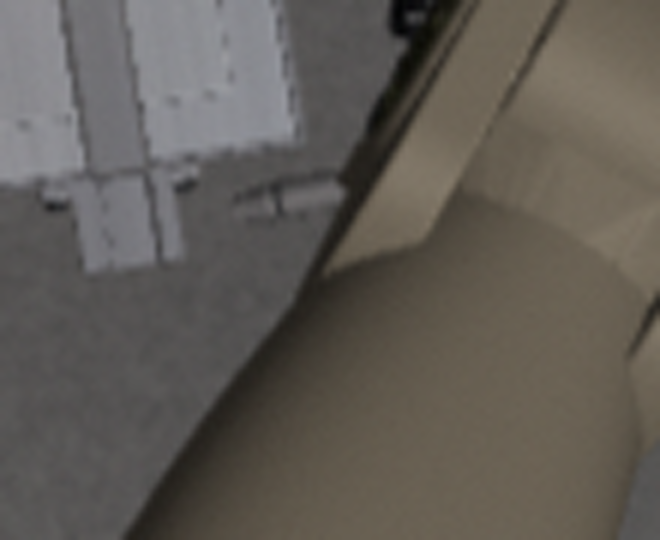

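Run:
```python
from h import *
np.set_printoptions(precision=4,suppress=True)
a=np.radians(10.62);u=np.array([np.cos(a),np.sin(a)]);v=np.array([-u[1],u[0]]);f=np.array([.4702,-.0605])
for n in ('top','scene'):
  Q=[]
  for k in range(3):
    c=env.read_camera(n); P=cloud(c); L=(P[...,:2]-f)@u; T=(P[...,:2]-f)@v; Z=P[...,2]
    m=(abs(L)<.02)&(T>-.11)&(T<-.03)&(Z>.11)&(Z<.17); Q.append(np.stack([T[m],L[m],Z[m]],-1))
  q=np.concatenate(Q)
  for s in np.arange(-.11,-.03,.006):
    k=(q[:,0]>=s)&(q[:,0]<s+.006)
    if k.sum()>4: print(n,round(s+.003,3),k.sum(),np.median(q[k],0)[1:],np.percentile(q[k,1],[5,95]))
```

```text
top -0.083 12 [-0.0027  0.1427] [-0.0061  0.0057]
top -0.077 46 [0.0002 0.1424] [-0.0056  0.0063]
top -0.071 49 [-0.0007  0.1404] [-0.007   0.0051]
top -0.065 51 [-0.0013  0.1396] [-0.0076  0.0058]
top -0.059 47 [-0.0005  0.1388] [-0.0072  0.0046]
top -0.053 42 [-0.0017  0.1377] [-0.0064  0.005 ]
top -0.047 39 [-0.0009  0.1367] [-0.0054  0.0036]
top -0.041 18 [-0.0018  0.133 ] [-0.0043  0.0007]
scene -0.107 37 [0.0014 0.1494] [-0.0018  0.0065]
scene -0.101 36 [0.0015 0.1476] [-0.0047  0.0048]
scene -0.095 28 [0.0007 0.1463] [-0.006  0.005]
scene -0.089 38 [0.0014 0.1449] [-0.0058  0.007 ]
scene -0.083 30 [0.0002 0.144 ] [-0.0063  0.0057]
scene -0.077 37 [0.0006 0.1429] [-0.0075  0.0043]
scene -0.071 35 [-0.      0.1431] [-0.0059  0.0057]
scene -0.065 35 [0.0009 0.1417] [-0.0061  0.0039]
scene -0.059 32 [0.0009 0.1411] [-0.006  0.004]
scene -0.053 36 [0.0007 0.1386] [-0.0073  0.0057]
scene -0.047 24 [-0.0021  0.1372] [-0.0068  0.0022]
scene -0.041 10 [-0.001   0.1359] [-0.0068  0.0033]
```

The pin droops about 0.165 rad, nose down, in the grip at the fingertips. The axis is about z 0.131 at the nose and 0.144 at the T. I'll put the nose into the first hole, then lower the T so the pin comes level.

```bash
python3 -m creep '{"hand":[55,55,55,55,55],"delta_pos":[[0,0,-0.0035],[0.005,0,0],[0.0075,0,0],[0.0075,0,0],[0.005,0,0]],"turn":[0,0,0,0,0]}'
python3 -m creep '{"hand":[55,55,55,55,55],"delta_pos":[[0.005,0,0],[0.003,0,0],[0,0,0],[0,0,0],[0,0,0]],"turn":[0,0,0,0,0]}'
python3 pinm.py
```

```text
clock: 13.42
tcp_pos: [0.4882, -0.1554, 0.1588]
orientation: [-0.0, 0.639, 0.769, 0.0]
wrist_force: [-0.1, 0.0, -0.7]
finger_gap: 0.0561
clock: 13.83
tcp_pos: [0.4876, -0.1503, 0.1589]
orientation: [0.0, 0.639, 0.769, -0.0]
wrist_force: [0.4, -0.4, -0.7]
finger_gap: 0.0561
scene 321 T range -0.07939421997978477 -0.021977744550940596 L(T): [-0.0321 -0.0011] Z(T): [-0.1603  0.1374] at T0-.05: L 0.0005299514139545988 Z 0.14537082577934998
pics/pm_scene_1383.png
top 209 T range -0.05008776658223012 -0.021144961681610546 L(T): [-0.0786 -0.0035] Z(T): [-0.1824  0.1357] at T0-.05: L 0.0004719429478207949 Z 0.14478974793482588
pics/pm_top_1383.png
tcp in fork frame L,T 0.0005651305335144971 -0.09143220574624303
tcp [ 0.4875 -0.1503  0.1588] psi 100.52 tilt [-0. -0. -1.] gap 56.3 F [-0.1  0.2 -2.3] j6 0.93 t 14.13
shift units [-0.0282 -0.0005  0.016 ]
turn units -0.015
shift units after turn [-0.0282 -0.0005  0.016 ]
```

View pics/pm_scene_1383.png

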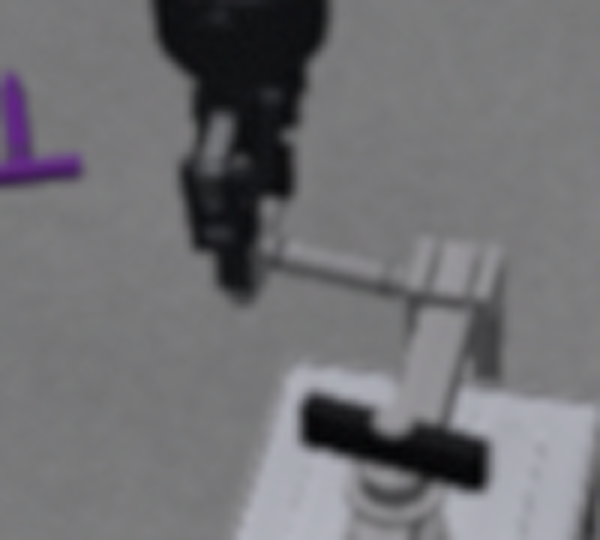

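View pics/pm_top_1383.png

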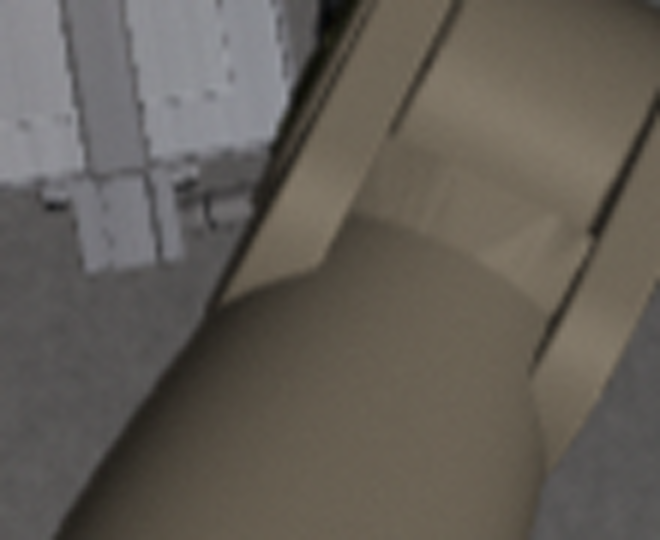

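```bash
python3 -m creep '{"hand":[55,55,55,55,55],"delta_pos":[[0.001,0,0.002],[0.001,0,0.002],[0.001,0,0.002],[0.001,0,0.002],[0.001,0,0.002]],"turn":[0,0,0,0,0]}'
python3 -m creep '{"hand":[55,55,55,55,55],"delta_pos":[[0.001,0,0.002],[0.001,0,0.002],[0.001,0,0.001],[0,0,0],[0,0,0]],"turn":[0,0,0,0,0]}'
python3 pinm.py
```

```text
clock: 14.55
tcp_pos: [0.4868, -0.1461, 0.1507]
orientation: [0.0, 0.639, 0.769, -0.0]
wrist_force: [2.0, -0.1, -0.8]
finger_gap: 0.0562
clock: 14.97
tcp_pos: [0.4864, -0.1437, 0.1469]
orientation: [-0.0, 0.639, 0.769, 0.0]
wrist_force: [0.6, 0.0, -1.1]
finger_gap: 0.0562
scene 280 T range -0.07270706545231118 -0.021890454271106072 L(T): [-0.039  -0.0009] Z(T): [0.0012 0.1405] at T0-.05: L 0.0010552730310608163 Z 0.14042306350294773
pics/pm_scene_1496.png
top 146 T range -0.04089808036004101 -0.021230127744384486 L(T): [-0.1216 -0.004 ] Z(T): [-0.0202  0.1386] at T0-.05: L 0.0020961245045685714 Z 0.13957154539876415
pics/pm_top_1496.png
tcp in fork frame L,T 0.0005499373322276203 -0.08472684774015024
tcp [ 0.4863 -0.1438  0.1469] psi 100.54 tilt [ 0.  0. -1.] gap 56.2 F [ 1.5  0.1 -0.5] j6 0.94 t 15.27
shift units [-0.0365 -0.0006  0.0011]
turn units -0.012
shift units after turn [-0.0365 -0.0006  0.0011]
```

```bash
python3 -m creep '{"hand":[55,55,55,55,55],"delta_pos":[[0,-0.0025,-0.001],[0.003,0,0],[0.003,0,0],[0.003,0,0],[0.003,0,0]],"turn":[0.4,0,0,0,0]}'
python3 -m creep '{"hand":[55,55,55,55,55],"delta_pos":[[0.003,0,0],[0.003,0,0],[0.003,0,0],[0,0,0],[0,0,0]],"turn":[0,0,0,0,0]}'
python3 pinm.py
```

```text
clock: 15.68
tcp_pos: [0.4829, -0.1345, 0.1477]
orientation: [0.0, 0.652, 0.758, -0.0]
wrist_force: [0.2, 0.6, -1.3]
finger_gap: 0.0566
clock: 16.1
tcp_pos: [0.4817, -0.1273, 0.1476]
orientation: [-0.0, 0.652, 0.758, -0.0]
wrist_force: [-0.1, 0.2, -0.6]
finger_gap: 0.0563
scene 163 T range -0.055046498346411114 -0.022330988227401316 L(T): [0.1   0.004] Z(T): [-0.0897  0.1377] at T0-.05: L -0.0010217696982367745 Z 0.14219961587746704
pics/pm_scene_1610.png
pics/pm_top_1610.png
tcp in fork frame L,T -0.0009814282822592326 -0.06779958803503142
tcp [ 0.4818 -0.1277  0.1476] psi 98.53 tilt [-0. -0. -1.] gap 56.1 F [-0.2  0.1 -1.5] j6 1.0 t 16.4
shift units [-0.0572  0.0033  0.002 ]
turn units -0.414
shift units after turn [-0.0573  0.0012  0.002 ]
```

View pics/pm_scene_1610.png

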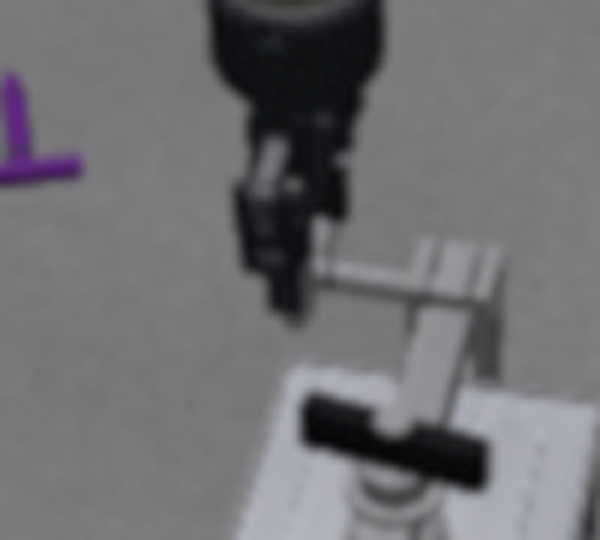

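```bash
python3 -m creep '{"hand":[55,55,55,55,55],"delta_pos":[[0,0.001,0.001],[0.002,0,0.0005],[0.002,0,0],[0.002,0,0],[0.002,0,0]],"turn":[-0.3,0,0,0,0]}'
python3 -m creep '{"hand":[55,55,55,55,55],"delta_pos":[[0.002,0,0],[0.002,0,0],[0.002,0,0],[0.002,0,0],[0.002,0,0]],"turn":[0,0,0,0,0]}'
python3 pinm.py
```

```text
clock: 16.82
tcp_pos: [0.4815, -0.1211, 0.1465]
orientation: [0.0, 0.643, 0.766, -0.0]
wrist_force: [0.1, -0.7, 0.3]
finger_gap: 0.0561
clock: 17.23
tcp_pos: [0.4802, -0.1132, 0.1465]
orientation: [0.0, 0.643, 0.766, 0.0]
wrist_force: [-0.1, -0.6, -1.1]
finger_gap: 0.0561
scene 103 T range -0.041332896436753044 -0.021408045163626994 L(T): [0.1084 0.0043] Z(T): [-0.0598  0.1388] at T0-.05: L -0.0010841003738719492 Z 0.1418386896275397
pics/pm_scene_1723.png
pics/pm_top_1723.png
tcp in fork frame L,T 9.269492154339119e-05 -0.05363308896448689
tcp [ 0.4801 -0.1132  0.1464] psi 100.05 tilt [-0.  0. -1.] gap 56.1 F [ 0.8  0.9 -0.5] j6 1.0 t 17.53
shift units [-0.0755  0.0007  0.0005]
turn units -0.111
shift units after turn [-0.0755 -0.      0.0005]
```

```bash
python3 -m creep '{"hand":[55,55,55,55,55],"delta_pos":[[0.003,0,0],[0.003,0,0],[0.003,0,0],[0.003,0,0],[0.003,0,0]],"turn":[0,0,0,0,0]}'
python3 -m creep '{"hand":[55,55,55,55,55],"delta_pos":[[0.003,0,0],[0.003,0,0],[0.003,0,0],[0.003,0,0],[0.003,0,0]],"turn":[0,0,0,0,0]}'
python3 pinm.py
```

```text
clock: 17.95
tcp_pos: [0.4779, -0.1012, 0.1465]
orientation: [0.0, 0.642, 0.766, -0.0]
wrist_force: [-0.4, -1.0, -0.7]
finger_gap: 0.0559
clock: 18.37
tcp_pos: [0.4758, -0.0895, 0.1465]
orientation: [0.0, 0.643, 0.766, -0.0]
wrist_force: [-0.4, -0.9, -0.6]
finger_gap: 0.056
pics/pm_scene_1836.png
pics/pm_top_1836.png
tcp in fork frame L,T 0.00017618856959097267 -0.029519764348074556
tcp [ 0.4758 -0.0896  0.1464] psi 100.04 tilt [-0.  0. -1.] gap 55.9 F [ 0.1  0.3 -0.9] j6 1.04 t 18.67
shift units [-0.1055  0.0009  0.0005]
turn units -0.112
shift units after turn [-0.1055 -0.0002  0.0005]
```

```bash
python3 -m creep '{"hand":[55,55,55,55,55],"delta_pos":[[0.002,0,0],[0.0015,0,0],[0.0015,0,0],[0.001,0,0],[0,0,0]],"turn":[0,0,0,0,0]}'
python3 pinm.py
```

```text
clock: 19.08
tcp_pos: [0.4752, -0.0864, 0.1466]
orientation: [0.001, 0.643, 0.766, -0.001]
wrist_force: [-0.5, -6.7, -1.5]
finger_gap: 0.0563
pics/pm_scene_1908.png
pics/pm_top_1908.png
tcp in fork frame L,T 0.00017869596125899047 -0.026339838086462928
tcp [ 0.4752 -0.0864  0.1466] psi 99.98 tilt [ 0.    -0.003 -1.   ] gap 55.7 F [-1.2 -5.7 -1. ] j6 1.05 t 19.38
shift units [-0.1096  0.001   0.0011]
turn units -0.124
shift units after turn [-0.1096 -0.0002  0.0007]
```

```bash
python3 -m creep '{"hand":[55,55,55,55,55],"delta_pos":[[0.001,0,0],[0.001,0,0],[0,0,0],[0,0,0],[0,0,0]],"turn":[0,0,0,0,0]}'
python3 pinm.py | tail -4
```

```text
clock: 19.8
tcp_pos: [0.4752, -0.0861, 0.1467]
orientation: [0.002, 0.643, 0.766, -0.002]
wrist_force: [-1.6, -10.5, -1.5]
finger_gap: 0.0562
tcp [ 0.4752 -0.0861  0.1467] psi 99.93 tilt [ 0.    -0.006 -1.   ] gap 56.4 F [ -1.1 -10.1  -2.2] j6 1.06 t 20.1
shift units [-0.11    0.0011  0.0015]
turn units -0.134
shift units after turn [-0.11   -0.0002  0.0009]
```

View pics/pm_scene_1908.png

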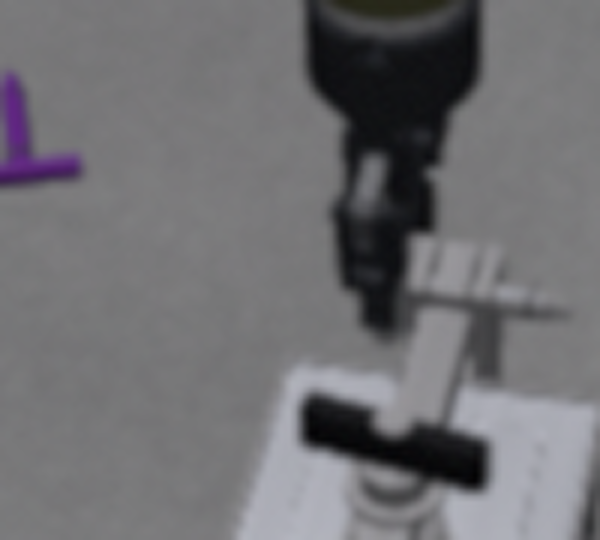

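```bash
python3 -m creep '{"hand":[55,60,85,85,85],"delta_pos":[[-0.002,0,0],[-0.001,0,0],[0,0,0],[0,0,0],[0,0,0]],"turn":[0,0,0,0,0]}'
python3 -m creep '{"hand":[85,85,85,85,85],"delta_pos":[[0,0,0],[0,0,-0.005],[0,0,-0.02],[0,0,-0.03],[0,0,-0.04]],"turn":[0,0,0,0,0]}'
python3 pinm.py | tail -4
```

```text
clock: 20.52
tcp_pos: [0.4754, -0.0854, 0.1466]
orientation: [0.0, 0.642, 0.766, 0.0]
wrist_force: [0.4, 0.2, 0.3]
finger_gap: 0.0846
clock: 20.93
tcp_pos: [0.4738, -0.085, 0.2218]
orientation: [-0.002, 0.642, 0.766, -0.001]
wrist_force: [1.3, 0.3, 0.8]
finger_gap: 0.0848
tcp [ 0.4748 -0.0855  0.2217] psi 100.05 tilt [-0.001  0.    -1.   ] gap 84.8 F [-0.1  0.5 -0.1] j6 1.05 t 21.23
shift units [-0.1109  0.0013  0.0946]
turn units -0.111
shift units after turn [-0.1108  0.0002  0.0947]
```

```bash
cat > cam.py <<'E'
from h import *
np.set_printoptions(precision=4,suppress=True)
a=np.radians(10.62);u=np.array([np.cos(a),np.sin(a)]);v=np.array([-u[1],u[0]]);o=np.array([.598,-.0365])
for n in ('top','scene'):
  c=env.read_camera(n); P=cloud(c);Z=P[...,2];L=(P[...,:2]-o)@u;T=(P[...,:2]-o)@v
  g=(Z>.178)&(Z<.2)&(np.hypot(L,T)<.07)&(c['pixels'].max(-1)<45)
  if g.sum()>20:
    q=np.stack([L[g],T[g]],-1); w=q-q.mean(0); ev,V=np.linalg.eigh(w.T@w); d=V[:,1]; ang=np.degrees(np.arctan2(d[1],d[0]))%180
    print(n,g.sum(),'ctr',np.round(q.mean(0),4),cv2.minAreaRect(q.astype(np.float32)*1000),'pca',ang,'cam',np.radians(90-ang),'Z',np.median(Z[g]))
  bb=(abs(T)<.009)&((L<-.04)&(L>-.11)|(L>.04)&(L<.10))&(Z>.13)&(Z<.17)
  lid=(abs(T)<.07)&(abs(T)>.05)&(abs(L)<.1)&(Z>.09)&(Z<.11)
  print('bar',np.polyfit(L[bb],Z[bb],1) if bb.sum()>20 else None,bb.sum(),'lid z',np.mean(Z[lid]))
  save(cv2.resize(c['pixels'][140:290,260:420] if n=='top' else c['pixels'][170:320,240:400],None,fx=4,fy=4,interpolation=2),'cam_%s_%d.png'%(n,int(env.get_state()['clock']*100)))
to(.598,-.0365,.25,92)
E
python3 cam.py; ls -t pics|head -2
```

```text
top 164 ctr [-0.0016  0.0011] ((-1.5611281394958496, -0.7001953125), (80.16236877441406, 12.4136323928833), 80.8051986694336) pca 79.95449617214976 cam 0.17532711681768035 Z 0.18544029581348742
bar [0.022  0.1429] 223 lid z 0.09937827824340607
scene 105 ctr [0.0033 0.0013] ((2.214059829711914, 0.19846725463867188), (78.37652587890625, 10.184297561645508), 81.9442138671875) pca 80.62893338325934 cam 0.16355596688585014 Z 0.18428795846111
bar [0.002  0.1463] 262 lid z 0.10154856357144176
tcp [ 0.4745 -0.0854  0.2213] psi 100.04 tilt [-0.002  0.001 -1.   ] gap 85.0 F [-0.6  0.9 -0. ] j6 1.05 t 21.33
shift units [ 0.0333  0.1626 -0.0362]
turn units 1.609
shift units after turn [ 0.0557  0.1564 -0.0359]
cam_scene_2133.png
cam_top_2128.png
```

View pics/cam_scene_2133.png

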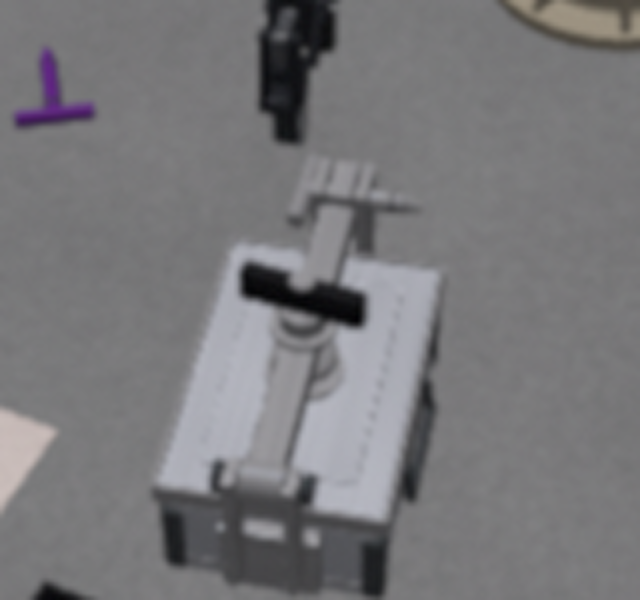

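View pics/cam_top_2128.png

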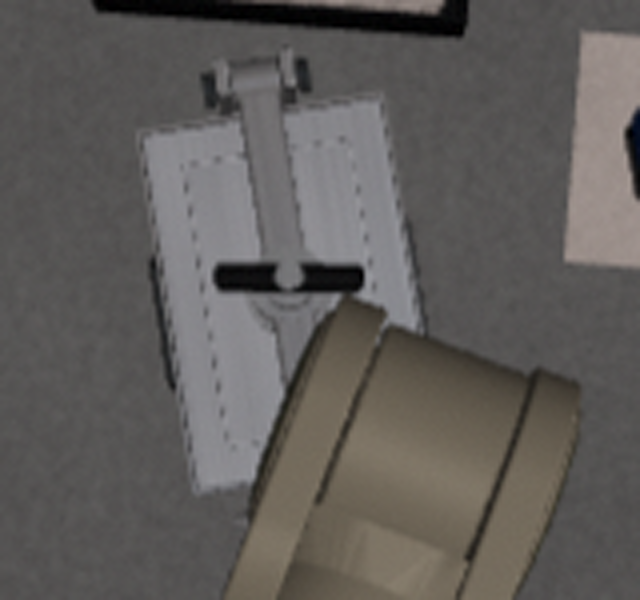

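Run:
```python
from h import *
np.set_printoptions(precision=4,suppress=True)
a=np.radians(10.62);u=np.array([np.cos(a),np.sin(a)]);v=np.array([-u[1],u[0]]);f=np.array([.4702,-.0605])
Q=[]
for k in range(3):
    c=env.read_camera('scene'); P=cloud(c); L=(P[...,:2]-f)@u; T=(P[...,:2]-f)@v; Z=P[...,2]
    m=(abs(L)<.045)&(abs(T)<.075)&(Z>.12)&(Z<.175); Q.append(np.stack([T[m],L[m],Z[m]],-1))
q=np.concatenate(Q)
e=q[(q[:,0]<-.012)&(q[:,1]>.019)]; print('T end',len(e),np.median(e,0),e.min(0),e.max(0))
n=q[q[:,0]>.021]; print('nose',len(n),n.max(0),np.percentile(n,98,0))
for s in np.arange(.021,.062,.006):
    k=n[(n[:,0]>=s)&(n[:,0]<s+.006)]
    if len(k)>3: print(round(s+.003,3),len(k),np.median(k,0))
t=q[(q[:,2]>.147)]; print('fork top T range',np.percentile(t[:,0],[2,98]),np.median(t[:,2]))
```

```text
T end 80 [-0.0259  0.0276  0.1416] [-0.0327  0.0192  0.1296] [-0.0121  0.0335  0.1524]
nose 165 [0.0536 0.0081 0.1464] [0.0529 0.0059 0.1447]
0.024 37 [0.0241 0.0008 0.1403]
0.03 33 [0.0296 0.002  0.141 ]
0.036 32 [0.0359 0.0011 0.1404]
0.042 30 [0.0416 0.0002 0.14  ]
0.048 26 [ 0.0474 -0.0006  0.1388]
0.054 7 [ 0.053  -0.0027  0.1386]
fork top T range [-0.0188  0.0184] 0.1513909480896517
```

The pin is home: T axis 25.9 mm from the hole centre, nose at 53 mm, level. The cam reads about 0.17. Next I go over the cam grip.

```bash
python3 -m creep '{"hand":[60,50,50,50,50],"delta_pos":[[0,0,-0.018],[0,0,-0.018],[0.0186,0.0518,0],[0.0186,0.0518,0],[0.0186,0.0518,0]],"turn":[0.9,0.9,0,0,0]}'
python3 -m creep '{"hand":[50,50,50,50,50],"delta_pos":[[0,0,0],[0,0,0],[0,0,0],[0,0,0],[0,0,0]],"turn":[0,0,0,0,0]}'
python3 -c "
from h import *
to(.598,-.0365,.178,90.9)
c=env.read_camera('scene');save(cv2.resize(c['pixels'][130:320,230:400],None,fx=3,fy=3,interpolation=2),'s7.png')"
```

```text
clock: 21.9
tcp_pos: [0.5934, -0.0411, 0.2517]
orientation: [0.001, 0.701, 0.713, 0.0]
wrist_force: [0.2, -0.4, 0.3]
finger_gap: 0.05
clock: 22.32
tcp_pos: [0.591, -0.0418, 0.2518]
orientation: [0.0, 0.701, 0.713, -0.0]
wrist_force: [0.1, -0.1, -0.1]
finger_gap: 0.0497
tcp [ 0.591  -0.0418  0.2518] psi 90.99 tilt [ 0. -0. -1.] gap 49.7 F [ 0.1 -0.1 -0.1] j6 1.35 t 22.32
shift units [0.0064 0.0088 0.0923]
turn units 0.018
shift units after turn [0.0064 0.0088 0.0923]
```

View pics/s7.png

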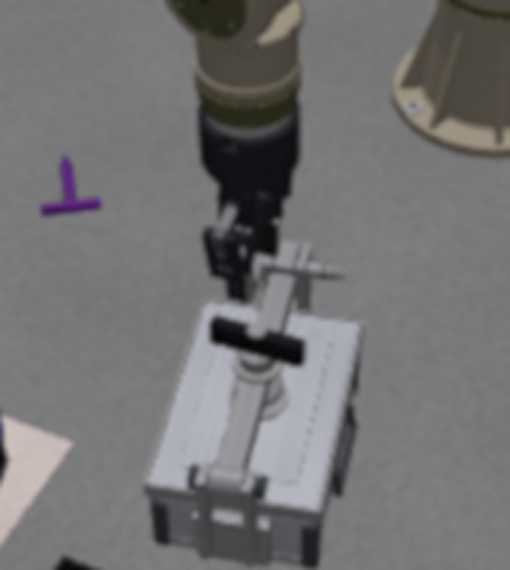

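```bash
python3 -m creep '{"hand":[50,50,50,50,50],"delta_pos":[[0.0064,0.0088,0],[0,0,0.02],[0,0,0.02],[0,0,0.02],[0,0,0.01]],"turn":[0,0,0,0,0]}'
python3 -c "
from h import *
to(.598,-.0365,.178,90.9)
c=env.read_camera('scene');save(cv2.resize(c['pixels'][170:290,250:370],None,fx=5,fy=5,interpolation=2),'s8.png')"
```

```text
clock: 22.78
tcp_pos: [0.5983, -0.0359, 0.1939]
orientation: [-0.001, 0.701, 0.713, -0.0]
wrist_force: [-0.1, 0.2, 0.4]
finger_gap: 0.0499
tcp [ 0.5983 -0.0359  0.1939] psi 91.02 tilt [-0.001  0.    -1.   ] gap 49.9 F [-0.1  0.2  0.4] j6 1.36 t 22.78
shift units [-0.0007 -0.0004  0.0198]
turn units 0.024
shift units after turn [-0.0007 -0.0004  0.0198]
```

View pics/s8.png

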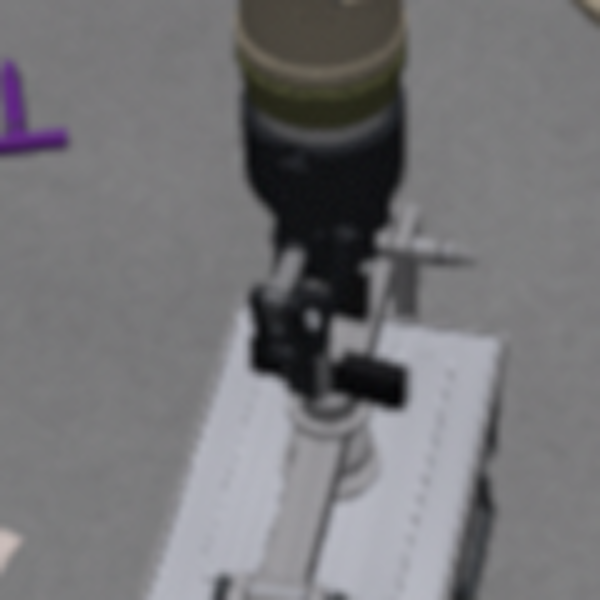

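```bash
python3 -m creep '{"hand":[50,50,50,50,50],"delta_pos":[[0,0,0.009],[0,0,0.009],[0,0,0],[0,0,0],[0,0,0]],"turn":[0,0,0,0,0]}'
python3 -m creep '{"hand":[40,30,20,10,5],"delta_pos":[[0,0,0],[0,0,0],[0,0,0],[0,0,0],[0,0,0]],"turn":[0,0,0,0,0]}' 70
python3 -m creep '{"hand":[5,5,5,5,5],"delta_pos":[[0,0,0],[0,0,0],[0,0,0],[0,0,0],[0,0,0]],"turn":[0,0,0,0,0]}' 70
```

```text
clock: 23.25
tcp_pos: [0.5994, -0.0362, 0.1814]
orientation: [0.0, 0.701, 0.713, 0.0]
wrist_force: [1.0, 1.1, 0.9]
finger_gap: 0.0503
clock: 23.67
tcp_pos: [0.5969, -0.0362, 0.181]
orientation: [-0.001, 0.701, 0.713, -0.002]
wrist_force: [-7.1, -0.7, 4.6]
finger_gap: 0.0121
clock: 24.08
tcp_pos: [0.5969, -0.0362, 0.181]
orientation: [-0.001, 0.701, 0.713, -0.002]
wrist_force: [-7.5, 0.0, 3.4]
finger_gap: 0.0125
```

```bash
python3 -m creep '{"hand":[5,5,5,5,5],"delta_pos":[[0,-0.0022,0],[0,0,0],[0,0,0],[0,0,0],[0,0,0]],"turn":[0,0.3,0.6,0.8,0.8]}' 90
python3 -c "
from h import *
s=env.get_state();print(s['ft_torque']);to(.598,-.0365,.178,10.6)"
```

```text
clock: 24.5
tcp_pos: [0.5971, -0.0363, 0.181]
orientation: [0.0, 0.775, 0.632, -0.0]
wrist_force: [-1.6, -0.4, 0.1]
finger_gap: 0.0119
[-0.07263915  0.21912058  0.23106558]
tcp [ 0.5971 -0.0363  0.181 ] psi 78.37 tilt [-0. -0. -1.] gap 11.9 F [-1.6 -0.4  0.1] j6 1.58 t 24.5
shift units [-0.0001  0.0012  0.0038]
turn units 13.554
shift units after turn [0.0011 0.0005 0.0038]
```

Turning freely with 0.23 N m of torque; continuing.

```bash
python3 -m creep '{"hand":[5,5,5,5,5],"delta_pos":[[0,0,0],[0,0,0],[0,0,0],[0,0,0],[0,0,0]],"turn":[0.9,0.9,0.9,0.9,0.9]}'
python3 -c "
from h import *
s=env.get_state();print(s['ft_torque']);to(.598,-.0365,.178,10.6)"
python3 -m creep '{"hand":[5,5,5,5,5],"delta_pos":[[0,0,0],[0,0,0],[0,0,0],[0,0,0],[0,0,0]],"turn":[0.9,0.9,0.9,0.9,0.9]}'
python3 -c "
from h import *
s=env.get_state();print(s['ft_torque']);to(.598,-.0365,.178,10.6)"
```

```text
clock: 24.92
tcp_pos: [0.5974, -0.0364, 0.181]
orientation: [0.0, 0.884, 0.468, 0.0]
wrist_force: [-0.8, -1.3, 0.8]
finger_gap: 0.0114
[-0.1627458   0.01053829  0.26156366]
tcp [ 0.5974 -0.0364  0.181 ] psi 55.84 tilt [ 0.001 -0.001 -1.   ] gap 11.4 F [-0.8 -1.3  0.8] j6 1.97 t 24.92
shift units [0.0003 0.0006 0.0038]
turn units 9.048
shift units after turn [0.0007 0.0003 0.0038]
clock: 25.33
tcp_pos: [0.5978, -0.0367, 0.1811]
orientation: [0.001, 0.958, 0.287, 0.0]
wrist_force: [-0.0, -1.6, 0.9]
finger_gap: 0.0115
[-0.37538317 -0.09823907  0.23141155]
tcp [ 0.5978 -0.0367  0.1811] psi 33.33 tilt [ 0.001 -0.001 -1.   ] gap 11.5 F [-0.  -1.6  0.9] j6 2.36 t 25.33
shift units [ 0.0004 -0.0001  0.0039]
turn units 4.547
shift units after turn [ 0.0003 -0.0002  0.0039]
```

```bash
python3 -m creep '{"hand":[5,5,5,5,5],"delta_pos":[[0,0,0],[0,0,0],[0,0,0],[0,0,0],[0,0,0]],"turn":[0.9,0.9,0.9,0.9,0.9]}'
python3 -c "
from h import *
s=env.get_state();print(s['ft_torque']);to(.598,-.0365,.178,10.6)"
python3 -m creep '{"hand":[5,5,5,5,5],"delta_pos":[[0,0,0],[0,0,0],[0,0,0],[0,0,0],[0,0,0]],"turn":[0.2,0.2,0.2,0,0]}'
python3 -c "
from h import *
s=env.get_state();print(s['ft_torque']);to(.598,-.0365,.178,10.6)"
```

```text
clock: 25.75
tcp_pos: [0.5981, -0.037, 0.1814]
orientation: [0.001, 0.996, 0.094, 0.001]
wrist_force: [-0.2, -4.1, 1.9]
finger_gap: 0.0115
[-0.53080553 -0.04114887  0.27442136]
tcp [ 0.5981 -0.037   0.1814] psi 10.82 tilt [ 0.002 -0.002 -1.   ] gap 11.5 F [-0.2 -4.1  1.9] j6 2.76 t 25.75
shift units [ 0.     -0.0007  0.0043]
turn units 0.044
shift units after turn [ 0.     -0.0007  0.0043]
clock: 26.17
tcp_pos: [0.5981, -0.037, 0.1815]
orientation: [0.001, 0.997, 0.071, 0.001]
wrist_force: [1.1, -5.6, 1.5]
finger_gap: 0.0116
[-1.09414278 -0.20934709  1.31537332]
tcp [ 0.5981 -0.037   0.1815] psi 8.18 tilt [ 0.002 -0.002 -1.   ] gap 11.6 F [ 1.1 -5.6  1.5] j6 2.8 t 26.17
shift units [-0.     -0.0007  0.0043]
turn units -0.484
shift units after turn [ 0.     -0.0007  0.0043]
```

Torque jumped to 1.3 N m, so the cam is at its stop. I release and retreat.

```bash
python3 -m creep '{"hand":[5,20,40,50,50],"delta_pos":[[0,0,0],[0,0,0],[0,0,0],[0,0,0],[0,0,0]],"turn":[-0.4,0,0,0,0]}'
python3 -m creep '{"hand":[50,50,50,50,50],"delta_pos":[[0,0,-0.01],[0,0,-0.03],[0,0,-0.04],[0,0,-0.04],[0,0,-0.03]],"turn":[0,0,0,0,0]}'
python3 -m creep '{"hand":[50,50,50,50,50],"delta_pos":[[0,0.045,0],[0,0.045,0],[0,0.045,0],[0,0.045,0],[0,0.045,0]],"turn":[0,0,0,0,0]}'
python3 cam.py; ls -t pics|head -2
```

```text
clock: 26.58
tcp_pos: [0.5969, -0.0356, 0.1805]
orientation: [-0.0, 0.996, 0.088, -0.0]
wrist_force: [-0.2, -0.3, 0.7]
finger_gap: 0.0499
clock: 27.0
tcp_pos: [0.5974, -0.0359, 0.3041]
orientation: [0.0, 0.996, 0.088, 0.001]
wrist_force: [0.9, 0.7, 0.1]
finger_gap: 0.0502
clock: 27.42
tcp_pos: [0.6287, -0.2146, 0.3017]
orientation: [0.0, 0.996, 0.088, 0.0]
wrist_force: [1.8, -0.5, 0.0]
finger_gap: 0.05
top 168 ctr [-0.0027 -0.0002] ((-2.2177886962890625, -0.19724035263061523), (80.6810531616211, 13.182870864868164), 0.17552579939365387) pca 179.8563896874968 cam -1.5682898540018977 Z 0.18548903564713326
bar [0.0003 0.1443] 425 lid z 0.09589881026943246
scene 82 ctr [0.0108 0.0013] ((0.6587104797363281, 0.4540700912475586), (80.30682373046875, 12.629449844360352), 0.057681143283843994) pca 1.1194872799342477 cam 1.5512575878258485 Z 0.18722556727095613
bar [0.0036 0.1464] 220 lid z 0.09799100360036453
tcp [ 0.6289 -0.2187  0.2998] psi 9.7 tilt [-0.    -0.001 -1.   ] gap 50.1 F [ 0.9 -0.4 -1. ] j6 2.52 t 27.52
shift units [ 0.0004 -0.231   0.062 ]
turn units -16.459
shift units after turn [ 0.2289 -0.0306  0.0623]
cam_scene_2751.png
cam_top_2746.png
```

Run:
```python
from h import *
np.set_printoptions(precision=4,suppress=True)
a=np.radians(10.62);u=np.array([np.cos(a),np.sin(a)]);v=np.array([-u[1],u[0]]);f=np.array([.4702,-.0605])
for n in('scene','top'):
  Q=[]
  for k in range(2):
    c=env.read_camera(n); P=cloud(c); L=(P[...,:2]-f)@u; T=(P[...,:2]-f)@v; Z=P[...,2]
    m=(abs(L)<.045)&(abs(T)<.075)&(Z>.12)&(Z<.175); Q.append(np.stack([T[m],L[m],Z[m]],-1))
  q=np.concatenate(Q)
  e=q[(q[:,0]<-.012)&(abs(q[:,1])>.019)]; print(n,'T end',len(e),np.median(e,0) if len(e) else '')
  w=q[q[:,0]>.021]; print('nose',len(w),np.percentile(w,98,0) if len(w) else '', np.polyfit(w[w[:,0]<.04][:,0],w[w[:,0]<.04][:,2],1) if len(w)>9 else '')
```

```text
scene T end 82 [-0.0258  0.0235  0.1411]
nose 110 [0.0527 0.0077 0.1456] [0.0679 0.138 ]
top T end 65 [-0.0256  0.0252  0.1407]
nose 153 [0.0529 0.0067 0.1458] [0.1442 0.1345]
```

View pics/cam_scene_2751.png

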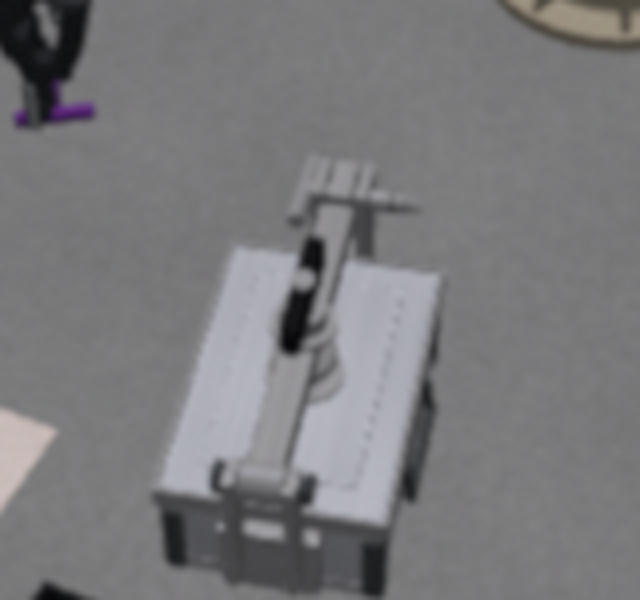

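View pics/cam_top_2746.png

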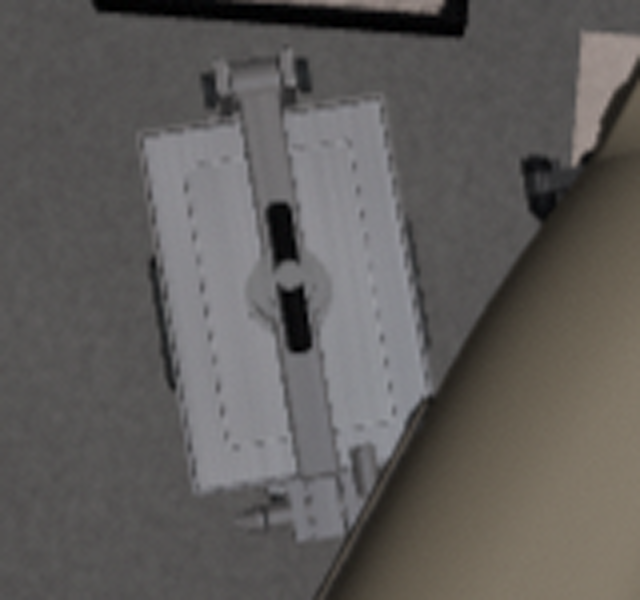

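```bash
python3 -c "
from workcell import env
print(env.hand_in(), env.get_state()['wrist_force'])"
```

```text
the job is handed in; nothing more can be done
the job is handed in; nothing more can be done
```

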